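# Load the vision tester and lower its guard

### The job

Take the calibration target off the tester's closed guard and stand it on its blue mat, then swing the guard fully open onto its rear stop. With the guard open, lay every auto-injector from the dark intake mat flat in a pocket of its own, long ones in the long nest and short ones in the short nest, either way round; then lower the guard gently until it rests fully down on its stop posts, never letting it drop or bang at either stop, and leave the other things on the bench alone.

Things in the scene. Friction and masses are not known exactly. Their poses are not given: they have to be found in the camera images.
- tester: the vision tester: aluminium base plate 200 x 336 x 12 mm on the bench carrying the two nests side by side along y under a hinged guard; dark stop posts at the front corners, hinge posts at the rear corners. Origin: centre of the underside, x axis pointing from the front to the hinge
- guard (a joint): angle of the hinged guard: 0 when down on its front stop posts, 1.75 rad when fully open, leaning back a little past upright against its rear stop. It weighs 0.5 kg; between the two it falls shut if let go. Held level, it is 340 mm wide, reaches 170 mm forward of the hinge and is 8 mm thick: clear panel, yellow frame, top face 70 mm above the bench
- guard_bar (a point): centre of the guard's black pull bar, round, 16 mm in diameter and 140 mm long, parallel to the hinge, 40 mm beyond the guard's front edge (so 32 mm free gap behind it) and 210 mm from the hinge axis, in the plane of the guard; held by two arms 63 mm either side of this centre. Turns with the guard
- guard_hinge (a point): middle of the hinge axis, 66 mm above the bench; the axis runs along the tester's y
- nest_long: long nest: fixed white tray 150 x 150 x 15 mm on the tester's base; left or right varies. Three grey-floored pockets for long (130 mm) injectors, each 138 mm long (nest x axis) and 34 mm wide, centred at x = 0, y = -50, 0, +50 mm; floor 8 mm above the origin, ribs and rims 7 mm above the floor. Origin: centre of its underside
- nest_short: short nest: fixed white tray 150 x 150 x 15 mm on the tester's base; left or right varies. Three grey-floored pockets for short (95 mm) injectors, each 103 mm long (nest x axis) and 34 mm wide, centred at x = 0, y = -50, 0, +50 mm; floor 8 mm above the origin, ribs and rims 7 mm above the floor. Origin: centre of its underside
- target: calibration target: white and black chequered plate 80 x 100 x 10 mm with an upright orange grip block on its middle, 20 mm (x) by 50 mm (y), its top 55 mm above the underside; 250 g. Origin: centre of the underside. It starts lying on the closed guard
- target_mat: blue mat on the bench, 120 x 130 mm, 3 mm thick, where the calibration target is kept. Origin: centre of the underside
- long1: auto-injector, a straight rounded-square stick, 26 x 26 mm in section and 130 mm long, about two thirds teal and one third black cap, lying flat; origin at its very centre (13 mm above what it lies on), its x axis along its length with the cap at +x; any of its four sides may be up. May be absent
- long2: auto-injector, a straight rounded-square stick, 26 x 26 mm in section and 130 mm long, about two thirds teal and one third black cap, lying flat; origin at its very centre (13 mm above what it lies on), its x axis along its length with the cap at +x; any of its four sides may be up. May be absent
- long3: auto-injector, a straight rounded-square stick, 26 x 26 mm in section and 130 mm long, about two thirds teal and one third black cap, lying flat; origin at its very centre (13 mm above what it lies on), its x axis along its length with the cap at +x; any of its four sides may be up. May be absent
- short1: auto-injector, a straight rounded-square stick, 26 x 26 mm in section and 95 mm long, about two thirds teal and one third black cap, lying flat; origin at its very centre (13 mm above what it lies on), its x axis along its length with the cap at +x; any of its four sides may be up. May be absent
- short2: auto-injector, a straight rounded-square stick, 26 x 26 mm in section and 95 mm long, about two thirds teal and one third black cap, lying flat; origin at its very centre (13 mm above what it lies on), its x axis along its length with the cap at +x; any of its four sides may be up. May be absent
- short3: auto-injector, a straight rounded-square stick, 26 x 26 mm in section and 95 mm long, about two thirds teal and one third black cap, lying flat; origin at its very centre (13 mm above what it lies on), its x axis along its length with the cap at +x; any of its four sides may be up. May be absent
- bottle: bystander: white bottle, 60 mm across, 160 mm tall
- jar: bystander: amber jar, 60 mm across, 70 mm tall
- tape: bystander: red tape roll, 72 mm across, 20 mm high
- driver: bystander: screwdriver lying on the bench
- gauge: bystander: dark steel gauge block 100 x 35 x 20 mm
There are look-alikes about, which are no part of the job. What is shaped like the short2 but orange or pink is not meant.

How it is judged (in metres and radians):
On the way, in this order (a step that is already met when the one before it is completed fails the run):
1. the calibration target stands on its blue mat, the guard still closed (horizontal distance between target and target_mat below 0.03 m and height (world z) of target below 0.008 m and angle between target's own z axis and vertical below 0.1 rad and value of joint guard below 0.15 rad and contact force between the fingers and target below 0.1 N), for 0.2 s.
2. the guard is fully open on its rear stop (value of joint guard above 1.68 rad), for 0.2 s.
3. every injector lies in a pocket of its matching nest, the guard open (x of long1 in the frame of nest_long between -0.01 and 0.01 m and y of long1 in the frame of nest_long between -0.075 and 0.075 m and z of long1 in the frame of nest_long between 0.015 and 0.025 m and angle between the x axis of each of long1, long2, long3 and the x axis of nest_long, either way round below 0.15 rad and x of long2 in the frame of nest_long between -0.01 and 0.01 m and y of long2 in the frame of nest_long between -0.075 and 0.075 m and z of long2 in the frame of nest_long between 0.015 and 0.025 m and x of long3 in the frame of nest_long between -0.01 and 0.01 m and y of long3 in the frame of nest_long between -0.075 and 0.075 m and z of long3 in the frame of nest_long between 0.015 and 0.025 m and x of short1 in the frame of nest_short between -0.01 and 0.01 m and y of short1 in the frame of nest_short between -0.075 and 0.075 m and z of short1 in the frame of nest_short between 0.015 and 0.025 m and angle between the x axis of each of short1, short2, short3 and the x axis of nest_short, either way round below 0.15 rad and x of short2 in the frame of nest_short between -0.01 and 0.01 m and y of short2 in the frame of nest_short between -0.075 and 0.075 m and z of short2 in the frame of nest_short between 0.015 and 0.025 m and x of short3 in the frame of nest_short between -0.01 and 0.01 m and y of short3 in the frame of nest_short between -0.075 and 0.075 m and z of short3 in the frame of nest_short between 0.015 and 0.025 m and value of joint guard above 1.4 rad), for 0.2 s.
At the end, for the whole second after the job is handed in: guard down and still (under 0.03 rad); every injector flat on a pocket floor of the nest for its length (10 mm along, 4 mm in height, 0.15 rad); target flat on its mat, within 30 mm of its centre; all at rest (value of joint guard below 0.03 rad and velocity of joint guard below 0.05 rad/s and x of long1 in the frame of nest_long between -0.01 and 0.01 m and y of long1 in the frame of nest_long between -0.075 and 0.075 m and z of long1 in the frame of nest_long between 0.015 and 0.025 m and angle between the x axis of each of long1, long2, long3 and the x axis of nest_long, either way round below 0.15 rad and x of long2 in the frame of nest_long between -0.01 and 0.01 m and y of long2 in the frame of nest_long between -0.075 and 0.075 m and z of long2 in the frame of nest_long between 0.015 and 0.025 m and x of long3 in the frame of nest_long between -0.01 and 0.01 m and y of long3 in the frame of nest_long between -0.075 and 0.075 m and z of long3 in the frame of nest_long between 0.015 and 0.025 m and x of short1 in the frame of nest_short between -0.01 and 0.01 m and y of short1 in the frame of nest_short between -0.075 and 0.075 m and z of short1 in the frame of nest_short between 0.015 and 0.025 m and angle between the x axis of each of short1, short2, short3 and the x axis of nest_short, either way round below 0.15 rad and x of short2 in the frame of nest_short between -0.01 and 0.01 m and y of short2 in the frame of nest_short between -0.075 and 0.075 m and z of short2 in the frame of nest_short between 0.015 and 0.025 m and x of short3 in the frame of nest_short between -0.01 and 0.01 m and y of short3 in the frame of nest_short between -0.075 and 0.075 m and z of short3 in the frame of nest_short between 0.015 and 0.025 m and horizontal distance between target and target_mat below 0.03 m and height (world z) of target below 0.008 m and angle between target's own z axis and vertical below 0.1 rad and linear speed of each of long1, long2, long3, short1, short2, short3, target below 0.02 m/s); the robot touches nothing.
It fails at once if the guard is slammed on its stop posts (over 1 rad/s, about 0.2 m/s at the bar, in the last 0.08 rad) (value of joint guard below 0.08 rad and velocity of joint guard below -1 rad/s).
It fails at once if the guard is banged on its rear stop (over 1.5 rad/s in the last 0.08 rad) (value of joint guard above 1.67 rad and velocity of joint guard above 1.5 rad/s).
It fails at once if the calibration target is tipped over (angle between target's own z axis and vertical above 0.6 rad).
It fails at once if a bystander is moved by more than 40 mm (distance of any of bottle, jar, tape, driver, gauge from where it was at the start of the episode above 0.04 m).
Of long1, long2, long3, short1, short2, short3 only 4 to 6 are there at a start; the rules pass over those that are not, and their reading is None.
At some moment in a run one of long1, long2, long3, short1, short2, short3 may be knocked a few centimetres aside while the robot is not near it.
It also fails if it takes over 210 s, if anything falls off the work surface, if the arm or the gripper's body presses on something with over 40 N, if the wrist force passes 120 N, or if a joint passes its speed limit or range.

### The arm

A 6-joint arm with a two-finger parallel gripper is mounted at the origin on the work surface. World frame = base frame: x ahead of the robot, y to its left, z up, the work surface at z = 0. Lengths are in m, angles in degrees, forces in N, time in s.
With the tool pointing down it reaches from about 0.4 to 0.825 m from the base axis. Payload 7 kg.
Tool frame: the origin (TCP) lies on the centre line of the jaws, within the pads' length; the fingertips stand 22 mm ahead of it and the grasp point (between the pads) lies 3 mm ahead of it (ctrl.finger_overhang is the distance from the TCP to the fingertips, in m); z points along the fingers, y is the line along which they close (so a half turn about z gives the same grasp; the last joint's range is limited). The gripper opens to 88 mm and grips with 3 to 60 N. Pads are 19 mm wide; open, the fingers measure 130 mm over their backs; the gripper's body (78 mm by 193 mm) begins 47 mm behind the grasp point.
Start: joints at [-60.499, 20.546, 0.682, 0, -70.136, -16.507], TCP at [0.152, -0.658, 0.249] pointing down, gripper open.
Joint ranges: [-176.03, 176.03], [-82.01, 121.73], [-58.28, 71.71], [-173.87, 95.51], [-174.79, -0.11], [-173.66, 173.66]. Speed limits (degrees/s): [136.94, 136.94, 172.46, 180, 180, 180].

### API

Orientations are given as [roll, pitch, yaw] about the fixed x, y, z axes, in that order (R = Rz(yaw) Ry(pitch) Rx(roll)).
In Python, from plant import ctrl gives the robot as it stands. The module is installed in compiled form; this text tells all that it offers.
- The arm moves only by the shell command python3 -m creep 'ROWS'. ROWS is JSON, a list of rows, each an object with "grip": the closure, from 0 (fully open) to 1 (shut); "delta_pos": the shift along the tool's x, y, z scaled (see below), a list of three; "rotation": the turn, a rotation vector about the tool's x, y, z scaled (see below), a list of three. A call has 1 to 5 rows; each row is the pose to reach, as a shift and turn from the pose commanded when the call began, along the tool's axes at that moment; what a row does not reach only later rows make up. The controller multiplies each number of a shift by 10 cm and each number of a turn by pi/2 rad. A row lasts 1/10 s, in which the tool goes at most 50 mm and 8.59 degrees, less where a joint would pass 70% of its speed; a pose out of reach is approached as far as the arm can. A call with a number of a shift or a turn outside -1 to 1 is refused whole. A call with a gripper value outside its range is refused whole. The fingers move at their own pace and stop on an object; the grip force is fixed at half the most. Time passes only in rows, so rows that repeat a pose let the fingers close. It gives the time, the measured TCP pose, the force, the opening and the grip force at its end, in the units of the state.
- ctrl.get_obs(): the state, without advancing time (a new reading comes with each control period).
- ctrl.snapshot(name): name is "side" or "top" or "wrist"; returns a dict with "color" (400x640x3 uint8, red, green, blue), "intrinsics" (3x3 intrinsics, pixels), "R" (3x3) and "t" (3): a world point X has camera coordinates R X + t. Camera axes: x right, y down, z forward; pixel columns grow to the right and rows downward; lengths in m; the calibration is good to about 2 mm. A picture is of the moment at which its call begins. There is no depth.
- ctrl.close_job(): hands the job in; it is judged then, once.
The state is a dict: "clock": time; "joint_pos": joint angles; "qvel": joint speeds; "tau": joint torques, N m; "tool_pos": TCP position; "orientation": TCP orientation; "force": force on the tool from outside, world axes, zero at the start; "moment": the same for the moment, N m; "opening": finger opening in m; "gripper_force": force on a finger pad.
Only numpy, scipy, OpenCV 4.12 (cv2) and the standard library are available. Lean on these libraries where they do the work, as an engineer would, in place of code of your own. Each camera call takes 0.05 s, during which the arm holds its last target. There are 200 camera calls.

## Working session

There is one attempt and no reset: what is moved stays moved. The work goes in short steps, Python scripts to look and compute and a shell command to move; the robot and the scene stay as the last step left them, time stands still between calls to the robot, and variables do not carry over. Pictures are saved under pics/ and viewed, at most 14 in all, crops included, and the job is handed in when it is done.

```bash
mkdir -p pics; cat > h.py <<'E'
import numpy as np, cv2
from plant import ctrl
def snap(n, f=None):
    s=ctrl.snapshot(n)
    if f: cv2.imwrite('pics/'+f, s['color'][:,:,::-1])
    return s
def ray(s,u,v,z):
    K=np.array(s['intrinsics']);R=np.array(s['R']);t=np.array(s['t'])
    c=-R.T@t; d=R.T@np.linalg.inv(K)@np.array([u,v,1.])
    return c+d*(z-c[2])/d[2]
def proj(s,X):
    p=np.array(s['intrinsics'])@(np.array(s['R'])@np.array(X)+np.array(s['t'])); return p[:2]/p[2]
E
python3 - <<'E'
from h import *
np.set_printoptions(precision=3,suppress=True)
o=ctrl.get_obs();print(o, ctrl.finger_overhang)
for n in('top','side'):
    s=snap(n,n+'0.png');print(n,s['intrinsics'],s['R'],s['t'],-np.array(s['R']).T@s['t'])
E
```

```text
{'clock': 0.0, 'joint_pos': array([-60.499,  20.588,   0.636,  -0.021, -70.136, -16.507]), 'qvel': array([-0.006, -0.075,  0.074,  0.016, -0.028,  0.004]), 'tau': array([ -0.   , -58.271,  29.306,   6.997,   0.007,  -0.   ]), 'tool_pos': array([ 0.152, -0.657,  0.248]), 'orientation': array([ 179.909,   -0.006, -167.013]), 'force': array([-0.338,  0.038,  0.817]), 'moment': array([ 0.004,  0.006, -0.036]), 'gripper_force': 0.0, 'opening': 0.08792267620358642} 0.022
top [[445.893   0.    315.065]
 [  0.    445.893 192.938]
 [  0.      0.      1.   ]] [[-0.023 -1.     0.015]
 [-0.986  0.02  -0.164]
 [ 0.164 -0.019 -0.986]] [0.028 0.521 1.371] [0.29  0.043 1.438]
side [[452.765   0.    314.686]
 [  0.    452.765 203.886]
 [  0.      0.      1.   ]] [[-0.749 -0.663  0.02 ]
 [-0.448  0.484 -0.751]
 [ 0.488 -0.572 -0.659]] [0.389 0.276 1.241] [-0.19   0.834  1.018]
```

View pics/top0.png

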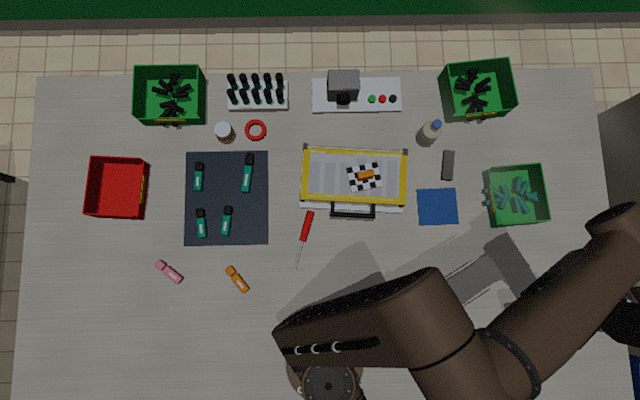

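View pics/side0.png

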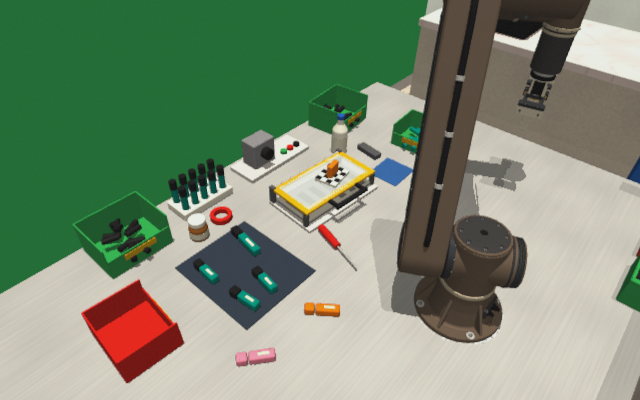

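The top view shows teal and black injectors on the dark mat: one long at (247,172) and three short at (198,177), (200,222) and (227,220). Things that could be mistaken for them are the pink stick (168,271), the orange stick (237,279), the rack (257,90), and the sticks in the green bins (515,193), (170,100) and (477,90). None of these is on the mat. The target's orange grip is at (366,174), the blue mat at (437,206) and the pull bar at (353,213).

```bash
cat >> h.py <<'E'
np.set_printoptions(precision=4,suppress=True)
RNG=dict(teal=((80,80,60),(96,255,255)),orange=((8,150,120),(17,255,255)),blue=((100,120,60),(115,255,255)),yellow=((22,130,110),(32,255,255)))
def blobs(s,col,roi=None,amin=30):
    h=cv2.cvtColor(s['color'],cv2.COLOR_RGB2HSV); m=cv2.inRange(h,*RNG[col])
    if roi: k=np.zeros_like(m);a,b,c,d=roi;k[b:d,a:c]=255;m&=k
    cs,_=cv2.findContours(m,cv2.RETR_EXTERNAL,cv2.CHAIN_APPROX_NONE)
    return sorted([c for c in cs if cv2.contourArea(c)>amin],key=lambda c:-cv2.contourArea(c))
def tri(s1,p1,s2,p2):
    P=[np.array(s['intrinsics'])@np.c_[np.array(s['R']),np.array(s['t'])] for s in (s1,s2)]
    X=cv2.triangulatePoints(P[0],P[1],np.array(p1,float).reshape(2,1),np.array(p2,float).reshape(2,1))
    return (X[:3]/X[3]).ravel()
E
python3 - <<'E'
from h import *
t=snap('top');d=snap('side')
for n,s,rois in(('top',t,{'teal':(185,150,270,245),'orange':(340,150,390,200),'blue':(410,180,465,230),'yellow':(295,140,412,212)}),
 ('side',d,{'teal':(180,220,310,320),'orange':(310,150,350,190),'blue':(370,150,420,190),'yellow':(265,150,380,220)})):
    for c,r in rois.items():
        for b in blobs(s,c,r)[:5]:
            rc=cv2.minAreaRect(b);print(n,c,np.round(rc[0],1),np.round(rc[1],1),round(rc[2],1), cv2.contourArea(b))
# rough world
for nm,u,v,z in [('hinge L',304,146,.07),('hinge R',408,151,.07),('front L',302,201,.07),('front R',405,206,.07),('bar L',331,213,.066),('bar R',374,216,.066)]:
    print(nm,ray(t,u,v,z))
def crop(s,a,b,c,e,k,f): cv2.imwrite('pics/'+f,cv2.resize(s['color'][b:e,a:c,::-1],None,fx=k,fy=k,interpolation=cv2.INTER_CUBIC))
crop(t,180,130,465,260,2.8,'topcrop.png')
E
```

```text
top teal [245.7 178.2] [ 8.1 26.8] 8.5 182.0
top teal [200.4 227.3] [20.1  8.4] 84.3 141.5
top teal [224.8 224.7] [ 8.3 20.4] 8.1 141.5
top teal [197.  180.5] [19.  8.] 90.0 130.5
top orange [365.7 173.9] [ 6.1 15. ] 76.0 55.5
top blue [437.  206.2] [35.7 39.4] 87.5 1302.0
top yellow [353.9 175.8] [105.2  52.1] 3.2 5242.5
side teal [248.2 300.2] [24.4 12.8] 33.7 266.5
side teal [248.8 243.3] [26.9 10.6] 45.0 255.5
side teal [267.3 282.3] [23.3 11.3] 45.0 235.5
side teal [208.5 273.5] [22.6 11.3] 45.0 218.5
side orange [332. 168.] [ 9.9 17. ] 45.0 116.5
side blue [392.4 171.9] [35.7 21.5] 25.3 558.0
side yellow [323.5 180.2] [39.9 95.2] 57.7 2918.5
hinge L [0.6679 0.0487 0.07  ]
hinge R [ 0.6454 -0.2805  0.07  ]
front L [0.4922 0.0582 0.07  ]
front R [ 0.4699 -0.261   0.07  ]
bar L [ 0.4534 -0.0308  0.066 ]
bar R [ 0.4412 -0.1638  0.066 ]
```

View pics/topcrop.png

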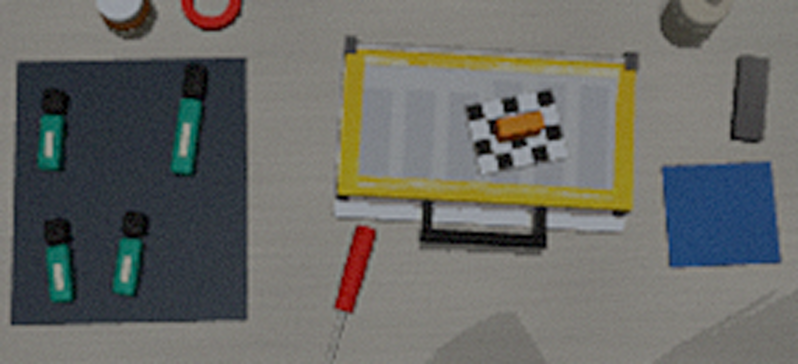

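The crop confirms one long and three short teal/black sticks on the dark mat, the chequered target with its orange grip at crop (520,125), the guard bar at crop (484,240) and the blue mat at crop (720,215). Next I need world positions.

```bash
cat >> h.py <<'E'
from scipy.spatial.transform import Rotation as Ro
def go(p,yaw,quiet=False):
    "deltas in row units from present pose to TCP p, tool down, yaw deg (mod 180 nearest)"
    o=ctrl.get_obs();R=Ro.from_euler('xyz',o['orientation'],degrees=True)
    y0=o['orientation'][2]; dy=(yaw-y0+90)%180-90; yaw=y0+dy
    T=Ro.from_euler('xyz',[180,0,yaw],degrees=True)
    print('pos',o['tool_pos'],'rpy',o['orientation'],'J6',o['joint_pos'][5],'grip',o['opening'],'F',o['force'])
    print('delta',R.inv().apply(np.array(p)-o['tool_pos'])/.1,'rot',(R.inv()*T).as_rotvec()/(np.pi/2),'final yaw',yaw)
E
python3 - <<'E'
from h import *
t=snap('top');d=snap('side')
def rect(s,c,r,i=0):return cv2.minAreaRect(blobs(s,c,r)[i])
a=rect(t,'orange',(340,150,390,200));b=rect(d,'orange',(310,150,350,190))
print('grip tri',tri(t,a[0],d,b[0]),'top@.125',ray(t,*a[0],.125))
bx=cv2.boxPoints(a);print('grip corners',[ray(t,*p,.125)[:2] for p in bx])
a=rect(t,'blue',(410,180,465,230));b=rect(d,'blue',(370,150,420,190))
print('mat tri',tri(t,a[0],d,b[0]),ray(t,*a[0],.003),[ray(t,*p,.003)[:2] for p in cv2.boxPoints(a)])
tt=blobs(t,'teal',(185,150,270,245));
sd=[cv2.minAreaRect(c)[0] for c in blobs(d,'teal',(180,220,310,320))]
for c in tt:
    r=cv2.minAreaRect(c); bp=cv2.boxPoints(r); w=[ray(t,*p,.026)[:2] for p in bp]
    best=min((tri(t,r[0],d,q) for q in sd),key=lambda X:abs(X[2]-.02))
    e=[w[1]-w[0],w[2]-w[1]];e=max(e,key=np.linalg.norm)
    print('teal',ray(t,*r[0],.026),'tri',best,'len',np.linalg.norm(e),'ang',np.degrees(np.arctan2(e[1],e[0])))
a=rect(t,'yellow',(295,140,412,212));w=[ray(t,*p,.07)[:2] for p in cv2.boxPoints(a)];print('yellow',w)
go([.55,-.12,.3],-90)
E
```

```text
grip tri [ 0.5682 -0.1391  0.1003] top@.125 [ 0.5635 -0.1355  0.125 ]
grip corners [array([ 0.5671, -0.1115]), array([ 0.5774, -0.156 ]), array([ 0.56  , -0.1595]), array([ 0.5497, -0.115 ])]
mat tri [ 0.4744 -0.3835 -0.0031] [ 0.4758 -0.3805  0.003 ] [array([ 0.5333, -0.317 ]), array([ 0.5364, -0.447 ]), array([ 0.419 , -0.4433]), array([ 0.4162, -0.3149])]
teal [0.5772 0.2383 0.026 ] tri [0.578  0.2388 0.0175] len 0.08745955484118481 ang -7.756532455283769
teal [0.422  0.3807 0.026 ] tri [0.4219 0.3821 0.0174] len 0.0637844690980825 ang -174.28049293084666
teal [0.4282 0.3044 0.026 ] tri [0.4283 0.3054 0.0176] len 0.06428728594805973 ang -8.071940846915913
teal [0.5722 0.3945 0.026 ] tri [0.573  0.3959 0.0183] len 0.06220072717304114 ang -178.92495903221467
yellow [array([0.4989, 0.0634]), array([0.665 , 0.0514]), array([ 0.6398, -0.2797]), array([ 0.4739, -0.2611])]
pos [ 0.1518 -0.6576  0.2482] rpy [ 179.9667   -0.0019 -167.0077] J6 -16.50839089384185 grip 0.08767079178498503 F [-0.0994 -0.8163  0.8945]
delta [-5.089   4.343  -0.5154] rot [ 0.0003  0.0002 -0.8556] final yaw -90.0
```

```bash

python3 -m creep '[{"grip":0,"delta_pos":[-0.29,0.23,-0.1],"rotation":[0,0,0]},{"grip":0,"delta_pos":[-0.58,0.46,-0.2],"rotation":[0,0,0]},{"grip":0,"delta_pos":[-0.87,0.69,-0.3],"rotation":[0,0,0]}]'
for i in 1 2 3 4; do python3 -m creep '[{"grip":0,"delta_pos":[-0.29,0.23,0],"rotation":[0,0,0]},{"grip":0,"delta_pos":[-0.58,0.46,0],"rotation":[0,0,0]},{"grip":0,"delta_pos":[-0.87,0.69,0],"rotation":[0,0,0]}]' >/dev/null; done
python3 -m creep '[{"grip":0,"delta_pos":[0,0,0],"rotation":[0,0,-0.1]},{"grip":0,"delta_pos":[0,0,0],"rotation":[0,0,-0.19]},{"grip":0,"delta_pos":[0,0,0],"rotation":[0,0,-0.28]},{"grip":0,"delta_pos":[0,0,0],"rotation":[0,0,-0.37]},{"grip":0,"delta_pos":[0,0,0],"rotation":[0,0,-0.45]}]'
python3 -m creep '[{"grip":0,"delta_pos":[0,0,0],"rotation":[0,0,-0.1]},{"grip":0,"delta_pos":[0,0,0],"rotation":[0,0,-0.19]},{"grip":0,"delta_pos":[0,0,0],"rotation":[0,0,-0.28]},{"grip":0,"delta_pos":[0,0,0],"rotation":[0,0,-0.37]},{"grip":0,"delta_pos":[0,0,0],"rotation":[0,0,-0.45]}]'
python3 - <<'E'
from h import *
s=snap('wrist','w1.png')
R=np.array(s['R']);print(-R.T@s['t'],R)
print(ctrl.get_obs()['joint_pos'])
go([.5635,-.1355,.3],-77)
E
```

```text
clock: 0.6
tool_pos: [0.2214, -0.5699, 0.2785]
orientation: [180.0, -0.0, -167.1]
force: [0.9, -0.7, 0.9]
opening: 0.0878
gripper_force: 0.0
clock: 2.3
tool_pos: [0.498, -0.2236, 0.2786]
orientation: [180.0, 0.0, -126.2]
force: [-0.5, -0.1, 0.5]
opening: 0.0876
gripper_force: 0.0
clock: 2.8
tool_pos: [0.498, -0.2237, 0.2786]
orientation: [-180.0, 0.0, -85.7]
force: [-0.0, -0.2, 0.0]
opening: 0.0879
gripper_force: 0.0
[ 0.5046 -0.3043  0.4158] [[-0.9972 -0.0744 -0.0004]
 [-0.0712  0.9517  0.2987]
 [-0.0218  0.2979 -0.9544]]
[ -3.6228   7.2854 -13.0195  -0.0034 -69.6871   8.3466]
pos [ 0.498  -0.2237  0.2786] rpy [-179.9916    0.002   -85.2774] J6 8.346577750044137 grip 0.08758464755822645 F [ 0.2684 -0.2947 -0.0178]
delta [-0.825  -0.7255 -0.2137] rot [-0.0001  0.     -0.092 ] final yaw -77.0
```

View pics/w1.png

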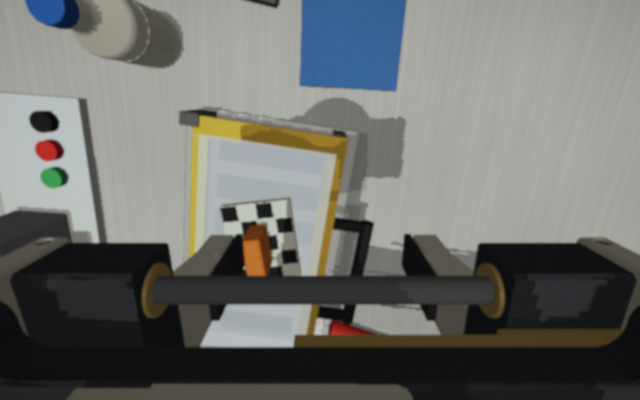

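The wrist view shows the target's orange grip at (257,250), the mat's lower edge at (350,85) and the bar at (360,240). I move over the grip and line up the yaw.

```bash

python3 -m creep '[{"grip":0,"delta_pos":[-0.28,-0.25,0],"rotation":[0,0,-0.03]},{"grip":0,"delta_pos":[-0.56,-0.5,0],"rotation":[0,0,-0.06]},{"grip":0,"delta_pos":[-0.83,-0.73,0],"rotation":[0,0,-0.09]},{"grip":0,"delta_pos":[-0.83,-0.73,0],"rotation":[0,0,-0.09]},{"grip":0,"delta_pos":[-0.83,-0.73,0],"rotation":[0,0,-0.09]}]'
python3 - <<'E'
from h import *
s=snap('wrist','w2.png');t=snap('top')
for b in blobs(s,'orange',None,200):
    r=cv2.minAreaRect(b);print(np.round(r[0]),r[1],r[2])
for nm,X in [('base',[.5635,-.1355,.08]),('top',[.5635,-.1355,.125])]: print(nm,proj(s,X))
go([.5635,-.1355,.3],-77)
E
```

```text
clock: 3.35
tool_pos: [0.5652, -0.1352, 0.2782]
orientation: [180.0, 0.0, -78.0]
force: [0.5, -0.1, 0.1]
opening: 0.0876
gripper_force: 0.0
[326. 184.] (18.2042236328125, 47.27310562133789) 1.50743567943573
base [325.0264 173.9745]
top [325.3539 185.0883]
pos [ 0.5647 -0.1362  0.2785] rpy [179.9805   0.0015 -78.0048] J6 6.273856149257687 grip 0.087696909686955 F [-0.563  -0.4897  1.168 ]
delta [-0.0092  0.0099 -0.2149] rot [ 0.0002  0.     -0.0112] final yaw -77.0
```

View pics/w2.png

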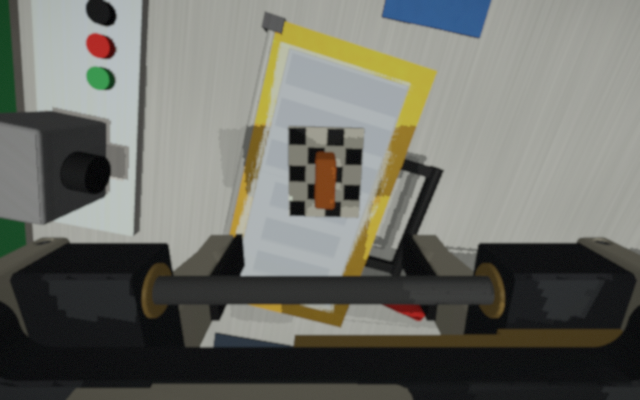

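The grip sits at (326,184), within 1 px of the projected top at z 0.125, and it's square to the jaws. I descend and grip.

```bash

python3 -m creep '[{"grip":0,"delta_pos":[0,0.01,0.4],"rotation":[0,0,-0.01]},{"grip":0,"delta_pos":[0,0.01,0.8],"rotation":[0,0,-0.01]},{"grip":0,"delta_pos":[0,0.01,1.0],"rotation":[0,0,-0.01]}]' >/dev/null
python3 -m creep '[{"grip":0,"delta_pos":[0,0,0.3],"rotation":[0,0,0]},{"grip":0,"delta_pos":[0,0,0.5],"rotation":[0,0,0]},{"grip":0,"delta_pos":[0,0,0.64],"rotation":[0,0,0]},{"grip":0,"delta_pos":[0,0,0.64],"rotation":[0,0,0]}]'
for i in 1 2; do python3 -m creep '[{"grip":1,"delta_pos":[0,0,0],"rotation":[0,0,0]},{"grip":1,"delta_pos":[0,0,0],"rotation":[0,0,0]},{"grip":1,"delta_pos":[0,0,0],"rotation":[0,0,0]},{"grip":1,"delta_pos":[0,0,0],"rotation":[0,0,0]},{"grip":1,"delta_pos":[0,0,0],"rotation":[0,0,0]}]'; done
python3 -m creep '[{"grip":1,"delta_pos":[0,0,-0.2],"rotation":[0,0,0]},{"grip":1,"delta_pos":[0,0,-0.5],"rotation":[0,0,0]},{"grip":1,"delta_pos":[0,0,-0.9],"rotation":[0,0,0]},{"grip":1,"delta_pos":[0,0,-0.9],"rotation":[0,0,0]}]'
python3 - <<'E'
from h import *
go([.4755,-.380,.205],-91.5)
E
```

```text
clock: 4.15
tool_pos: [0.5623, -0.137, 0.1128]
orientation: [179.8, 0.0, -77.2]
force: [0.4, 0.6, 0.4]
opening: 0.0875
gripper_force: 0.0
clock: 4.65
tool_pos: [0.5643, -0.136, 0.1151]
orientation: [-179.9, -0.0, -77.0]
force: [-0.7, -0.2, -0.0]
opening: 0.0533
gripper_force: 0.0
clock: 5.15
tool_pos: [0.564, -0.136, 0.1145]
orientation: [180.0, 0.0, -77.0]
force: [-1.0, -0.2, 0.9]
opening: 0.0202
gripper_force: 29.6
clock: 5.55
tool_pos: [0.5669, -0.1363, 0.2098]
orientation: [-179.5, -0.1, -77.0]
force: [0.9, -0.3, -2.4]
opening: 0.02
gripper_force: 29.6
pos [ 0.5669 -0.1363  0.2098] rpy [-179.5478   -0.1477  -76.9551] J6 7.25453608893881 grip 0.01997347761925038 F [ 0.9007 -0.2881 -2.4289]
delta [2.1676 1.4404 0.0421] rot [-0.0052 -0.001   0.1616] final yaw -91.5
```

```bash

for i in 1 2 3; do python3 -m creep '[{"grip":1,"delta_pos":[0.24,0.16,0],"rotation":[0,0,0]},{"grip":1,"delta_pos":[0.48,0.32,0],"rotation":[0,0,0]},{"grip":1,"delta_pos":[0.72,0.48,0],"rotation":[0,0,0]},{"grip":1,"delta_pos":[0.72,0.48,0],"rotation":[0,0,0]}]' >/dev/null; done
python3 -m creep '[{"grip":1,"delta_pos":[0,0,0.3],"rotation":[0,0,0.05]},{"grip":1,"delta_pos":[0,0,0.6],"rotation":[0,0,0.1]},{"grip":1,"delta_pos":[0,0,0.9],"rotation":[0,0,0.15]},{"grip":1,"delta_pos":[0,0,1.0],"rotation":[0,0,0.15]},{"grip":1,"delta_pos":[0,0,1.0],"rotation":[0,0,0.15]}]'
python3 - <<'E'
from h import *
s=snap('wrist','w3.png')
go([.4755,-.380,.049],-91.5)
E
```

```text
clock: 7.25
tool_pos: [0.4716, -0.3779, 0.1028]
orientation: [179.8, 0.1, -90.4]
force: [0.0, -0.8, -4.3]
opening: 0.0198
gripper_force: 29.6
pos [ 0.4726 -0.3786  0.1045] rpy [179.9366   0.008  -90.3444] J6 19.865750016815877 grip 0.019621021890401515 F [ 1.0485 -0.3587 -1.7144]
delta [ 0.014  -0.0294  0.5546] rot [0.0007 0.0001 0.0128] final yaw -91.5
```

View pics/w3.png

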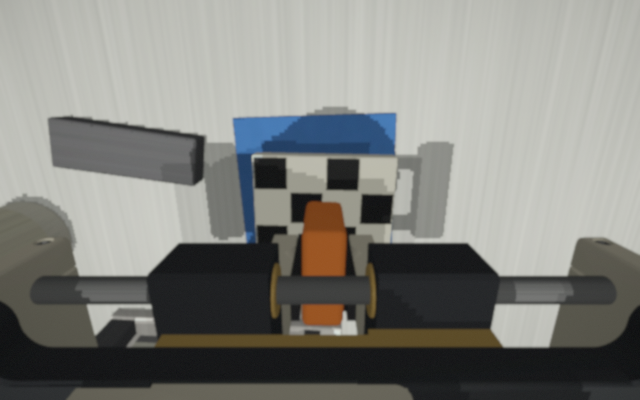

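The plate is level in the jaws over the blue mat (315,130), and the gauge at (130,145) is clear. I lower it and release with the jaws part open.

```bash

python3 -m creep '[{"grip":1,"delta_pos":[0,-0.03,0.2],"rotation":[0,0,0.01]},{"grip":1,"delta_pos":[0,-0.03,0.35],"rotation":[0,0,0.01]},{"grip":1,"delta_pos":[0,-0.03,0.45],"rotation":[0,0,0.01]},{"grip":1,"delta_pos":[0,-0.03,0.52],"rotation":[0,0,0.01]},{"grip":1,"delta_pos":[0,-0.03,0.56],"rotation":[0,0,0.01]}]'
python3 -m creep '[{"grip":1,"delta_pos":[0,0,0],"rotation":[0,0,0]},{"grip":1,"delta_pos":[0,0,0],"rotation":[0,0,0]}]'
python3 - <<'E'
from h import *
go([.4755,-.380,.0475],-91.5)
E
```

```text
clock: 7.8
tool_pos: [0.4758, -0.3791, 0.0489]
orientation: [-180.0, -0.0, -91.4]
force: [0.3, -0.9, -3.5]
opening: 0.02
gripper_force: 29.6
clock: 8.0
tool_pos: [0.4757, -0.3791, 0.0492]
orientation: [-180.0, -0.0, -91.4]
force: [0.5, -0.0, -3.5]
opening: 0.0201
gripper_force: 29.6
pos [ 0.4757 -0.3791  0.0492] rpy [-179.9585   -0.0229  -91.3866] J6 18.773233999607427 grip 0.020085805169813137 F [ 0.4674 -0.0468 -3.5423]
delta [0.0089 0.0018 0.0167] rot [-0.0005 -0.0003  0.0013] final yaw -91.5
```

```bash

python3 -m creep '[{"grip":1,"delta_pos":[0,0,0.01],"rotation":[0,0,0]},{"grip":1,"delta_pos":[0,0,0.02],"rotation":[0,0,0]},{"grip":1,"delta_pos":[0,0,0.02],"rotation":[0,0,0]}]'
for i in 1 2; do python3 -m creep '[{"grip":0.5,"delta_pos":[0,0,0],"rotation":[0,0,0]},{"grip":0.5,"delta_pos":[0,0,0],"rotation":[0,0,0]},{"grip":0.5,"delta_pos":[0,0,0],"rotation":[0,0,0]},{"grip":0.5,"delta_pos":[0,0,0],"rotation":[0,0,0]}]'; done
python3 -m creep '[{"grip":0.5,"delta_pos":[0,0,-0.2],"rotation":[0,0,0]},{"grip":0.5,"delta_pos":[0,0,-0.6],"rotation":[0,0,0]},{"grip":0.5,"delta_pos":[0,0,-1],"rotation":[0,0,0]}]'
python3 - <<'E'
from h import *
t=snap('top'); 
b=cv2.minAreaRect(blobs(t,'blue',(400,170,470,235))[0]);print('mat now',b)
cv2.imwrite('pics/m.png',cv2.resize(t['color'][130:240,290:470,::-1],None,fx=4,fy=4,interpolation=cv2.INTER_CUBIC))
E
```

```text
clock: 8.3
tool_pos: [0.4758, -0.3791, 0.0475]
orientation: [-179.9, -0.0, -91.4]
force: [-1.0, 3.1, 4.5]
opening: 0.0196
gripper_force: 29.6
clock: 8.7
tool_pos: [0.4754, -0.379, 0.0465]
orientation: [-180.0, -0.0, -91.4]
force: [1.3, 0.3, -0.1]
opening: 0.0426
gripper_force: 0.0
clock: 9.1
tool_pos: [0.4753, -0.3789, 0.0465]
orientation: [180.0, 0.0, -91.4]
force: [-0.4, 0.3, -0.5]
opening: 0.044
gripper_force: 0.0
clock: 9.4
tool_pos: [0.4748, -0.3787, 0.147]
orientation: [179.9, 0.0, -91.4]
force: [0.8, -0.3, -0.1]
opening: 0.0435
gripper_force: 0.0Traceback (most recent call last):
  File "<stdin>", line 3, in <module>
IndexError: list index out of range
```

```bash

for i in 1 2 3; do python3 -m creep '[{"grip":0.5,"delta_pos":[-0.3,0.03,-0.08],"rotation":[0,0,0.005]},{"grip":0.5,"delta_pos":[-0.6,0.06,-0.16],"rotation":[0,0,0.01]},{"grip":0.5,"delta_pos":[-0.93,0.09,-0.25],"rotation":[0,0,0.01]},{"grip":0.5,"delta_pos":[-0.93,0.09,-0.25],"rotation":[0,0,0.01]}]' >/dev/null; done
python3 - <<'E'
from h import *
s=snap('wrist','w4.png');t=snap('top')
cv2.imwrite('pics/m.png',cv2.resize(t['color'][130:240,290:470,::-1],None,fx=3,fy=3,interpolation=cv2.INTER_CUBIC))
b=cv2.minAreaRect(blobs(t,'blue',(400,170,470,235),5)[0]);print('mat',b)
go([.447,-.097,.2],-94)
E
```

```text
mat ((436.9867858886719, 206.19622802734375), (35.66196060180664, 39.397560119628906), 87.51044464111328)
pos [ 0.4599 -0.099   0.2215] rpy [-179.9785    0.0042  -94.014 ] J6 -15.93443682346395 grip 0.043530891062088975 F [-0.2128  0.0293 -0.3268]
delta [-0.0106  0.1297  0.2152] rot [-0.0002  0.     -0.0002] final yaw -94.0
```

View pics/w4.png

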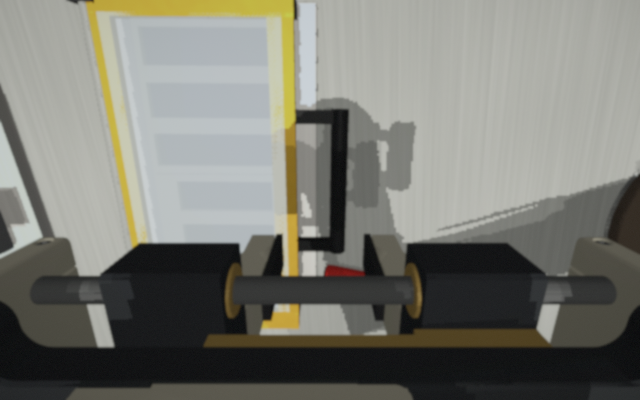

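View pics/m.png

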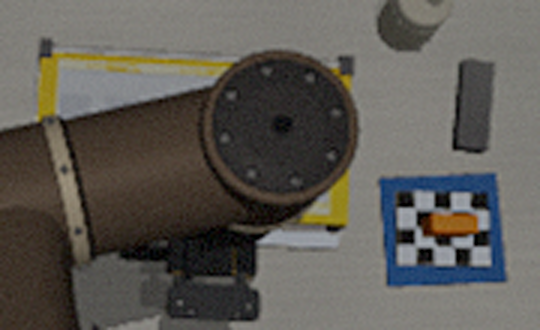

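The target stands centred on its mat at m.png (443,228). In the wrist view the bar runs from (340,115) to (338,248). Long pockets show on the right (-y) side and short ones on the left (+y).

```bash
python3 - <<'E'
from h import *
s={k:v for k,v in snap('wrist').items()}
g=cv2.cvtColor(s['color'],cv2.COLOR_RGB2GRAY)
print(g[160,300:370])
pts=[]
for v in range(130,232,6):
    r=g[v,322:360];i=np.where(r<45)[0]+322
    if len(i): pts.append((i.mean(),v)); print(v,i.min(),i.max(),end='; ')
print()
W=np.array([ray(s,u,v,.066)[:2] for u,v in pts]);print(W[0],W[-1],W.mean(0))
vx,vy,x,y=cv2.fitLine(W.astype(np.float32),cv2.DIST_HUBER,0,.001,.001).ravel();print('dir',np.degrees(np.arctan2(vy,vx)))
col=g[:,338];print('dark rows at col 338',np.where(col[90:270]<45)[0][[0,-1]]+90)
for u,v in((340,111),(337,251)):print(ray(s,u,v,.066))
E
```

```text
[133 133 133 133 134 136 135 135 134 135 135 135 134 132 126 115 106 105
 105 106 105 105 104 104 105 104 103 101  95  75  45  21  18  16  18  19
  16  17  15  20  16  17  17  16  18  35  63  90 105 108 111 115 117 113
 108 105 104 104 104 104 104 103 103 105 105 105 105 105 104 104]
130 331 345; 136 331 345; 142 331 345; 148 331 345; 154 331 345; 160 331 345; 166 331 345; 172 330 344; 178 330 344; 184 330 344; 190 330 344; 196 330 344; 202 330 344; 208 330 343; 214 330 343; 220 330 343; 226 330 343; 
[ 0.4432 -0.1491] [ 0.45   -0.0548] [ 0.4465 -0.1033]
dir 85.65726
dark rows at col 338 [112 254]
[ 0.4404 -0.1657  0.066 ]
[ 0.4511 -0.027   0.066 ]
```

```bash

python3 -m creep '[{"grip":0.7,"delta_pos":[-0.01,0.14,0.3],"rotation":[0,0,0.003]},{"grip":0.7,"delta_pos":[-0.01,0.14,0.6],"rotation":[0,0,0.003]},{"grip":0.7,"delta_pos":[-0.01,0.14,0.8],"rotation":[0,0,0.003]},{"grip":0.7,"delta_pos":[-0.01,0.14,0.8],"rotation":[0,0,0.003]},{"grip":0.7,"delta_pos":[-0.01,0.14,0.8],"rotation":[0,0,0.003]}]'
python3 - <<'E'
from h import *
s=snap('wrist','w5.png')
go([.446,-.097,.069],-94.3)
E
```

```text
clock: 11.3
tool_pos: [0.4458, -0.098, 0.1415]
orientation: [179.9, -0.0, -94.4]
force: [-0.0, -0.6, 0.8]
opening: 0.0262
gripper_force: 0.0
pos [ 0.4463 -0.0977  0.1422] rpy [-179.9786   -0.0188  -94.4168] J6 -16.92664751232242 grip 0.026407918713732062 F [ 0.6697 -0.2464  0.0531]
delta [-0.0074  0.0039  0.7318] rot [-0.0002 -0.0002 -0.0013] final yaw -94.3
```

View pics/w5.png

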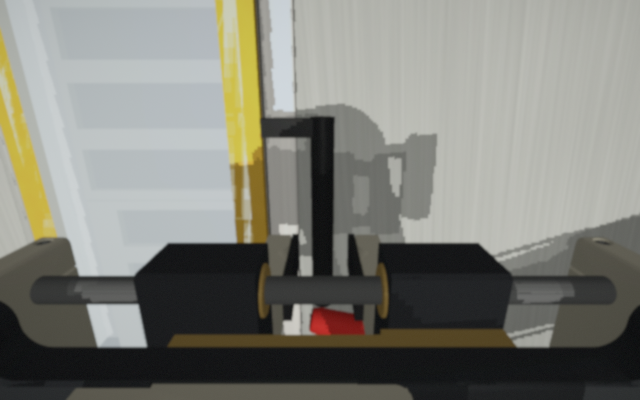

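The bar passes between the fingers at (322,200), and the red driver lies clear ahead. I descend and close on it.

```bash

python3 -m creep '[{"grip":0.7,"delta_pos":[0,0,0.25],"rotation":[0,0,0]},{"grip":0.7,"delta_pos":[0,0,0.45],"rotation":[0,0,0]},{"grip":0.7,"delta_pos":[0,0,0.6],"rotation":[0,0,0]},{"grip":0.7,"delta_pos":[0,0,0.73],"rotation":[0,0,0]},{"grip":0.7,"delta_pos":[0,0,0.73],"rotation":[0,0,0]}]'
python3 -m creep '[{"grip":1,"delta_pos":[0,0,0],"rotation":[0,0,0]},{"grip":1,"delta_pos":[0,0,0],"rotation":[0,0,0]},{"grip":1,"delta_pos":[0,0,0],"rotation":[0,0,0]},{"grip":1,"delta_pos":[0,0,0],"rotation":[0,0,0]}]'
python3 - <<'E'
from h import *
go([.446,-.097,.069],-94.3)
# arc: deltas per angle for radius .21 (tool y = -hinge dir, tool z down)
for a in np.radians([0,6,12,18,24,30,36,42,48,54,60,66,72,78,84,90,95,98,100.3]):
    print(round(np.degrees(a),1),'y',round(-2.1*(1-np.cos(a)),3),'z',round(-2.1*np.sin(a),3))
E
```

```text
clock: 11.85
tool_pos: [0.4457, -0.0973, 0.0683]
orientation: [179.9, -0.0, -94.4]
force: [-0.7, -0.2, -0.1]
opening: 0.0261
gripper_force: 0.0
clock: 12.25
tool_pos: [0.4463, -0.097, 0.0696]
orientation: [-179.9, 0.0, -94.4]
force: [-1.5, 0.0, 7.1]
opening: 0.0148
gripper_force: 30.0
pos [ 0.4463 -0.097   0.0696] rpy [-179.9035    0.0147  -94.3576] J6 -16.95079366604954 grip 0.014830180849599231 F [-1.4655  0.0079  7.1166]
delta [-0.0001  0.0032  0.0064] rot [-0.0011  0.0002 -0.0006] final yaw -94.3
0.0 y -0.0 z -0.0
6.0 y -0.012 z -0.22
12.0 y -0.046 z -0.437
18.0 y -0.103 z -0.649
24.0 y -0.182 z -0.854
30.0 y -0.281 z -1.05
36.0 y -0.401 z -1.234
42.0 y -0.539 z -1.405
48.0 y -0.695 z -1.561
54.0 y -0.866 z -1.699
60.0 y -1.05 z -1.819
66.0 y -1.246 z -1.918
72.0 y -1.451 z -1.997
78.0 y -1.663 z -2.054
84.0 y -1.88 z -2.088
90.0 y -2.1 z -2.1
95.0 y -2.283 z -2.092
98.0 y -2.392 z -2.08
100.3 y -2.475 z -2.066
```

```bash

python3 -m creep '[{"grip":1,"delta_pos":[0,-0.003,-0.11],"rotation":[0,0,0]},{"grip":1,"delta_pos":[0,-0.012,-0.22],"rotation":[0,0,0]},{"grip":1,"delta_pos":[0,-0.046,-0.437],"rotation":[0,0,0]},{"grip":1,"delta_pos":[0,-0.103,-0.649],"rotation":[0,0,0]},{"grip":1,"delta_pos":[0,-0.182,-0.854],"rotation":[0,0,0]}]'
python3 -m creep '[{"grip":1,"delta_pos":[0,-0.099,-0.196],"rotation":[0,0,0]},{"grip":1,"delta_pos":[0,-0.219,-0.38],"rotation":[0,0,0]},{"grip":1,"delta_pos":[0,-0.357,-0.551],"rotation":[0,0,0]},{"grip":1,"delta_pos":[0,-0.513,-0.707],"rotation":[0,0,0]},{"grip":1,"delta_pos":[0,-0.513,-0.707],"rotation":[0,0,0]}]'
python3 - <<'E'
from h import *
a=np.radians(48);print(.446+.9971*.0695,-.097-.0757*.0695,.0696+.1561)
go([.446,-.097,.069],-94.3)
E
```

```text
clock: 12.75
tool_pos: [0.4629, -0.0984, 0.1545]
orientation: [179.9, 0.0, -94.4]
force: [3.4, 0.7, -6.7]
opening: 0.015
gripper_force: 30.0
clock: 13.25
tool_pos: [0.5114, -0.1024, 0.227]
orientation: [179.6, -0.0, -94.4]
force: [-25.0, 7.8, 24.2]
opening: 0.0156
gripper_force: 30.0
0.51529845 -0.10226115000000001 0.22569999999999998
pos [ 0.5114 -0.1024  0.227 ] rpy [179.5608  -0.0289 -94.3867] J6 -14.534900292111688 grip 0.015628827264431735 F [-24.9503   7.7522  24.1919]
delta [-0.005   0.6436  1.5853] rot [ 0.0049 -0.0003 -0.001 ] final yaw -94.3
```

```bash

python3 -m creep '[{"grip":1,"delta_pos":[0,0.02,-0.02],"rotation":[0,0,0]},{"grip":1,"delta_pos":[0,0.03,-0.03],"rotation":[0,0,0]}]'
python3 -m creep '[{"grip":0.8,"delta_pos":[0,0,0],"rotation":[0,0,0]},{"grip":0.8,"delta_pos":[0,0,0],"rotation":[0,0,0]},{"grip":0.8,"delta_pos":[0,0,0],"rotation":[0,0,0]}]'
python3 - <<'E'
from h import *
s=snap('wrist','w6.png')
go([.446,-.097,.069],-94.3)
E
```

```text
clock: 13.45
tool_pos: [0.5115, -0.1023, 0.2277]
orientation: [180.0, 0.0, -94.4]
force: [4.7, -3.3, -9.1]
opening: 0.0147
gripper_force: 30.0
clock: 13.75
tool_pos: [0.512, -0.1022, 0.2277]
orientation: [180.0, -0.0, -94.4]
force: [-1.8, -0.4, -0.1]
opening: 0.0174
gripper_force: 0.8
pos [ 0.512  -0.1022  0.2277] rpy [179.9894  -0.0096 -94.3754] J6 -14.643486147758859 grip 0.017081508439250777 F [-1.7309 -0.8381 -0.0469]
delta [-0.0022  0.6618  1.587 ] rot [ 0.0001 -0.0001 -0.0008] final yaw -94.3
```

View pics/w6.png

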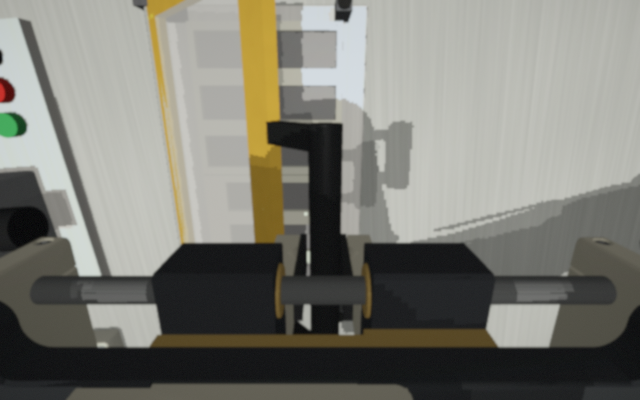

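The bar is caged at (325,190), with the guard frame raised and no side force. I continue the arc loosely caged.

```bash

python3 -m creep '[{"grip":0.8,"delta_pos":[0,-0.171,-0.138],"rotation":[0,0,0]},{"grip":0.8,"delta_pos":[0,-0.355,-0.258],"rotation":[0,0,0]},{"grip":0.8,"delta_pos":[0,-0.551,-0.357],"rotation":[0,0,0]},{"grip":0.8,"delta_pos":[0,-0.756,-0.436],"rotation":[0,0,0]},{"grip":0.8,"delta_pos":[0,-0.968,-0.493],"rotation":[0,0,0]}]'
python3 -m creep '[{"grip":0.8,"delta_pos":[0,-0.108,-0.02],"rotation":[0,0,0]},{"grip":0.8,"delta_pos":[0,-0.217,-0.034],"rotation":[0,0,0]},{"grip":0.8,"delta_pos":[0,-0.327,-0.043],"rotation":[0,0,0]},{"grip":0.8,"delta_pos":[0,-0.437,-0.046],"rotation":[0,0,0]},{"grip":0.8,"delta_pos":[0,-0.547,-0.043],"rotation":[0,0,0]}]'
python3 -m creep '[{"grip":0.8,"delta_pos":[0,-0.06,0],"rotation":[0,0,0]},{"grip":0.8,"delta_pos":[0,-0.12,0],"rotation":[0,0,0]},{"grip":0.8,"delta_pos":[0,-0.18,0.01],"rotation":[0,0,0]},{"grip":0.8,"delta_pos":[0,-0.21,0.01],"rotation":[0,0,0]},{"grip":0.8,"delta_pos":[0,-0.24,0.02],"rotation":[0,0,0]}]'
python3 -m creep '[{"grip":0.8,"delta_pos":[0,-0.02,0],"rotation":[0,0,0]},{"grip":0.8,"delta_pos":[0,-0.04,0],"rotation":[0,0,0]},{"grip":0.8,"delta_pos":[0,-0.04,0],"rotation":[0,0,0]},{"grip":0.8,"delta_pos":[0,-0.04,0],"rotation":[0,0,0]}]'
python3 - <<'E'
from h import *
s=snap('side','s7.png')
go([.446,-.097,.069],-94.3)
E
```

```text
clock: 14.3
tool_pos: [0.6094, -0.1096, 0.2782]
orientation: [-179.9, -0.0, -94.4]
force: [-2.6, -0.9, 2.8]
opening: 0.0173
gripper_force: 1.3
clock: 14.8
tool_pos: [0.6638, -0.1137, 0.2813]
orientation: [-180.0, 0.0, -94.4]
force: [-1.1, 0.5, 0.0]
opening: 0.0175
gripper_force: 0.4
clock: 15.3
tool_pos: [0.6873, -0.1156, 0.2793]
orientation: [-180.0, 0.0, -94.4]
force: [-0.3, -0.2, 0.3]
opening: 0.0181
gripper_force: 0.0
clock: 15.7
tool_pos: [0.6911, -0.1159, 0.2794]
orientation: [-180.0, 0.0, -94.4]
force: [0.1, -0.6, -0.7]
opening: 0.0177
gripper_force: 0.3
pos [ 0.691  -0.1159  0.2794] rpy [-179.9826    0.0028  -94.3769] J6 -10.746983509307833 grip 0.017557018920910862 F [ 0.2721  0.0457 -1.0954]
delta [-0.0009  2.4579  2.1033] rot [-0.0002  0.     -0.0009] final yaw -94.3
```

View pics/s7.png

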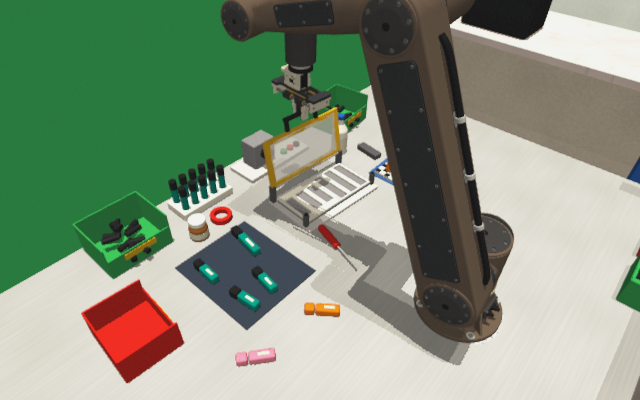

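The guard is up past vertical at (303,148) with the bar in the jaws. I push on gently until the stop shows in the force.

```bash

for i in 1 2; do python3 -m creep '[{"grip":0.8,"delta_pos":[0,-0.01,0],"rotation":[0,0,0]},{"grip":0.8,"delta_pos":[0,-0.02,0],"rotation":[0,0,0]},{"grip":0.8,"delta_pos":[0,-0.03,0],"rotation":[0,0,0]},{"grip":0.8,"delta_pos":[0,-0.03,0],"rotation":[0,0,0]}]'; done
```

```text
clock: 16.15
tool_pos: [0.6938, -0.1161, 0.2792]
orientation: [180.0, -0.0, -94.4]
force: [-1.3, -0.3, 0.4]
opening: 0.0174
gripper_force: 0.5
clock: 16.55
tool_pos: [0.6942, -0.1161, 0.2791]
orientation: [179.7, -0.0, -94.4]
force: [-11.8, 3.2, 5.2]
opening: 0.0175
gripper_force: 6.0
```

```bash

python3 -m creep '[{"grip":0.6,"delta_pos":[0,0.01,0],"rotation":[0,0,0]},{"grip":0.6,"delta_pos":[0,0.02,0],"rotation":[0,0,0]},{"grip":0.6,"delta_pos":[0,0.02,0],"rotation":[0,0,0]},{"grip":0.6,"delta_pos":[0,0.02,-0.1],"rotation":[0,0,0]}]'
python3 -m creep '[{"grip":0.5,"delta_pos":[0,0,-0.3],"rotation":[0,0,0]},{"grip":0.3,"delta_pos":[0,0,-0.6],"rotation":[0,0,0]},{"grip":0,"delta_pos":[0,0,-0.9],"rotation":[0,0,0]}]'
for i in 1 2 3 4; do python3 -m creep '[{"grip":0,"delta_pos":[-0.33,0.19,0.03],"rotation":[0,0,0]},{"grip":0,"delta_pos":[-0.66,0.37,0.06],"rotation":[0,0,0]},{"grip":0,"delta_pos":[-1,0.56,0.1],"rotation":[0,0,0]}]' >/dev/null; done
for i in 1 2; do python3 -m creep '[{"grip":0,"delta_pos":[0,0,0],"rotation":[0,0,-0.1]},{"grip":0,"delta_pos":[0,0,0],"rotation":[0,0,-0.19]},{"grip":0,"delta_pos":[0,0,0],"rotation":[0,0,-0.28]},{"grip":0,"delta_pos":[0,0,0],"rotation":[0,0,-0.37]},{"grip":0,"delta_pos":[0,0,0],"rotation":[0,0,-0.46]}]'; done
python3 - <<'E'
from h import *
go([.578,.236,.15],-8)
s=snap('wrist');t=snap('top');d=snap('side')
from h import blobs
cc=[ (r,ctr) for r,ctr in ((cv2.minAreaRect(c),c) for c in blobs(t,'teal',(180,145,275,250)))]
for r,c in cc: print('top',r, ray(t,*r[0],.026)[:2])
for c in blobs(s,'teal',(0,0,640,240),200): print('wrist',cv2.minAreaRect(c), ray(s,*cv2.minAreaRect(c)[0],.026)[:2])
cv2.imwrite('pics/w8.png',s['color'][:,:,::-1])
cv2.imwrite('pics/t8.png',cv2.resize(t['color'][130:260,180:465,::-1],None,fx=2.8,fy=2.8,interpolation=cv2.INTER_CUBIC))
E
```

```text
clock: 16.95
tool_pos: [0.6946, -0.1161, 0.288]
orientation: [179.9, 0.0, -94.4]
force: [0.5, 0.9, -0.1]
opening: 0.0346
gripper_force: 0.0
clock: 17.25
tool_pos: [0.6951, -0.1163, 0.3813]
orientation: [-180.0, -0.0, -94.4]
force: [-0.2, 0.2, 0.0]
opening: 0.0537
gripper_force: 0.0
clock: 18.95
tool_pos: [0.5024, 0.3, 0.3403]
orientation: [-179.9, -0.0, -52.6]
force: [-0.4, -0.0, -1.2]
opening: 0.0875
gripper_force: 0.0
clock: 19.45
tool_pos: [0.5025, 0.3, 0.3402]
orientation: [-179.9, -0.0, -11.2]
force: [-0.4, -0.3, -0.5]
opening: 0.088
gripper_force: 0.0
pos [0.5025 0.3    0.3402] rpy [-179.9459   -0.0471  -11.2354] J6 28.78038328293886 grip 0.0880353714672068 F [-0.4431 -0.278  -0.5012]
delta [0.8641 0.4821 1.9027] rot [-0.0006 -0.0005 -0.0359] final yaw -8.000000000000002
top ((245.7629852294922, 178.0404510498047), (8.059030532836914, 26.76206398010254), 8.746162414550781) [0.5772 0.2383]
top ((224.87997436523438, 224.83998107910156), (6.505383014678955, 18.667619705200195), 8.130102157592773) [0.4276 0.3039]
top ((199.5, 222.5), (7.0, 11.0), 0.0) [0.4367 0.3839]
wrist ((356.71697998046875, 92.09380340576172), (70.08568572998047, 20.90575408935547), 88.36341857910156) [0.5792 0.2387]
wrist ((248.4204559326172, 118.12202453613281), (50.26655960083008, 21.991619110107422), 78.11134338378906) [0.5747 0.392 ]
wrist ((329.9725646972656, 202.95140075683594), (42.74660110473633, 19.026233673095703), 87.1375961303711) [0.4303 0.3043]
wrist ((281.5500183105469, 215.65000915527344), (42.69074630737305, 20.23857307434082), 71.56504821777344) [0.4246 0.3807]
```

View pics/t8.png

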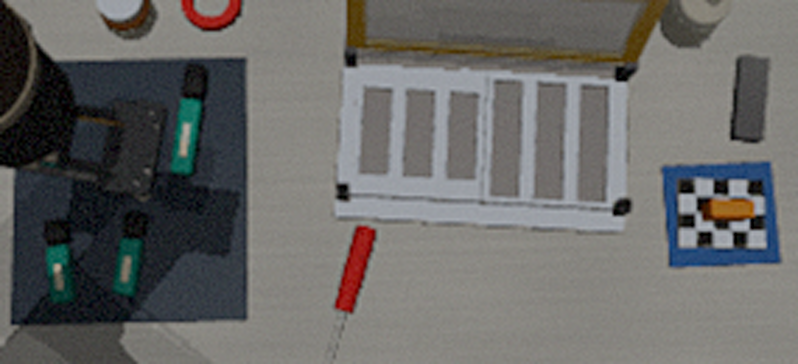

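The guard is open and all six pockets are visible: short ones at crop (376,132), (419,133) and (462,135), long ones at (505,140), (549,141) and (594,143). The target sits on its mat at (723,213). Now I measure pockets and sticks.

```bash
cat >> h.py <<'E'
def stick(s,roi,dx,L,z=.026):
    "teal blobs -> stick centre, yaw; cap toward +x"
    out=[]
    for b in blobs(s,'teal',roi,60):
        w=np.array([ray(s,*p[0],z)[:2] for p in b]).astype(np.float32)
        r=cv2.minAreaRect(w);c=np.array(r[0]);bp=cv2.boxPoints(r)
        e=max([bp[1]-bp[0],bp[2]-bp[1]],key=np.linalg.norm);n=np.linalg.norm(e);e=e/n
        if e[0]<0:e=-e
        out.append((c+e*(n/4),np.degrees(np.arctan2(e[1],e[0])),n,min(r[1])))
    return out
E
python3 - <<'E'
from h import *
t=snap('top');s=snap('wrist');d=snap('side')
h=cv2.cvtColor(t['color'],cv2.COLOR_RGB2HSV)
print(h[177,305:400:1,2])
g=h[:,:,2]
m=((g>70)&(g<150)).astype(np.uint8)*255;k=np.zeros_like(m);k[155:206,306:400]=255;m&=k
cs,_=cv2.findContours(m,cv2.RETR_EXTERNAL,cv2.CHAIN_APPROX_NONE)
for c in sorted(cs,key=lambda c:cv2.boundingRect(c)[0]):
    if cv2.contourArea(c)<80: continue
    r=cv2.minAreaRect(c);print(np.round(r[0],1),np.round(r[1],1),round(r[2],1),ray(t,*r[0],.020)[:2])
for q in stick(s,(0,0,640,240),0,0): print('wrist stick',q)
for q in stick(t,(180,145,275,250),0,0): print('top stick',q)
# height check by wrist+top
a=cv2.minAreaRect(blobs(t,'teal',(235,145,275,250))[0])[0];b=cv2.minAreaRect(blobs(s,'teal',(330,0,400,150),200)[0])[0]
print('long z tri',tri(t,a,s,b))
E
```

```text
[165 168 166 153 118 111 111 115 111 117 114 114 112 109 144 172 164 169
 159 124 112 112 115 111 112 117 111 112 116 115 156 170 164 171 155 115
 107 111 116 113 116 114 116 109 109 144 173 146 135 172 155 119 109 113
 112 111 111 115 114 109  99 137 171 166 169 161 132 105 111 115 108 106
 110 111 112 104 129 166 167 167 173 149 109 109 112 111 113 108 112 109
 113 107 143 171 167]
[352.5 201.9] [93.1  3.3] 2.1 [ 0.4932 -0.1034]
[313.6 176.2] [11.5 32. ] 2.6 [0.5802 0.0196]
[329.2 177.1] [11.4 32. ] 3.6 [ 0.5761 -0.031 ]
[344.6 178. ] [11.6 31.9] 2.4 [ 0.5722 -0.0808]
[360.5 179. ] [42. 11.] 90.0 [ 0.5678 -0.1323]
[376.  179.9] [11.2 42.1] 1.7 [ 0.5638 -0.1825]
[391.5 181. ] [42. 11.] 90.0 [ 0.5592 -0.2328]
wrist stick (array([0.6  , 0.235]), np.float32(-8.868273), np.float32(0.0900171), 0.028748445212841034)
wrist stick (array([0.5904, 0.391 ]), np.float32(-3.288179), np.float32(0.066819526), 0.031050343066453934)
wrist stick (array([0.4419, 0.3818]), np.float32(4.60432), np.float32(0.06973545), 0.03125404193997383)
wrist stick (array([0.4466, 0.3017]), np.float32(-8.580604), np.float32(0.0685882), 0.028591211885213852)
top stick (array([0.599 , 0.2349]), np.float32(-8.364894), np.float32(0.08725316), 0.026057058945298195)
top stick (array([0.4422, 0.3018]), np.float32(-8.232919), np.float32(0.05868367), 0.02115960419178009)
long z tri [0.5785 0.2385 0.021 ]
```

```bash

for i in 1 2; do python3 -m creep '[{"grip":0.4,"delta_pos":[0.27,0.11,0.3],"rotation":[0,0,-0.015]},{"grip":0.4,"delta_pos":[0.54,0.22,0.7],"rotation":[0,0,-0.015]},{"grip":0.4,"delta_pos":[0.54,0.22,0.95],"rotation":[0,0,-0.015]},{"grip":0.4,"delta_pos":[0.54,0.22,0.95],"rotation":[0,0,-0.015]}]' >/dev/null; done
python3 - <<'E'
from h import *
s=snap('wrist')
for q in stick(s,(200,0,440,245),0,0): print('wrist stick',q)
go([.5995,.235,.034],-8.5)
E
```

```text
wrist stick (array([0.606, 0.234]), np.float32(-8.172653), np.float32(0.07092901), 0.027258746325969696)
pos [0.5998 0.2361 0.1494] rpy [179.9099   0.0536  -8.9211] J6 42.254926402813275 grip 0.05246522332391786 F [0.8594 0.7133 0.8286]
delta [-0.0001  0.0097  1.1542] rot [ 0.001   0.0006 -0.0047] final yaw -8.5
```

```bash

python3 -m creep '[{"grip":0.4,"delta_pos":[0,0.01,0.4],"rotation":[0,0,0]},{"grip":0.4,"delta_pos":[0,0.01,0.7],"rotation":[0,0,0]},{"grip":0.4,"delta_pos":[0,0.01,0.8],"rotation":[0,0,0]}]'
python3 -m creep '[{"grip":0.4,"delta_pos":[0,0,0.2],"rotation":[0,0,0]},{"grip":0.4,"delta_pos":[0,0,0.35],"rotation":[0,0,0]},{"grip":0.4,"delta_pos":[0,0,0.35],"rotation":[0,0,0]}]'
python3 -m creep '[{"grip":1,"delta_pos":[0,0,0],"rotation":[0,0,0]},{"grip":1,"delta_pos":[0,0,0],"rotation":[0,0,0]},{"grip":1,"delta_pos":[0,0,0],"rotation":[0,0,0]},{"grip":1,"delta_pos":[0,0,0],"rotation":[0,0,0]},{"grip":1,"delta_pos":[0,0,0],"rotation":[0,0,0]}]'
python3 -m creep '[{"grip":1,"delta_pos":[0,0,-0.3],"rotation":[0,0,0]},{"grip":1,"delta_pos":[0,0,-0.6],"rotation":[0,0,0]},{"grip":1,"delta_pos":[0,0,-0.9],"rotation":[0,0,0]},{"grip":1,"delta_pos":[0,0,-0.9],"rotation":[0,0,0]}]'
python3 - <<'E'
from h import *
go([.5638,-.1825,.12],-4.6)
E
```

```text
clock: 20.9
tool_pos: [0.5993, 0.2359, 0.0695]
orientation: [180.0, 0.0, -8.8]
force: [-0.5, 0.1, 0.6]
opening: 0.0525
gripper_force: 0.0
clock: 21.2
tool_pos: [0.5994, 0.2355, 0.0341]
orientation: [180.0, 0.0, -8.9]
force: [-0.1, 0.4, 0.0]
opening: 0.0526
gripper_force: 0.0
clock: 21.7
tool_pos: [0.6001, 0.2353, 0.035]
orientation: [-180.0, -0.0, -8.9]
force: [-0.9, -0.5, 5.2]
opening: 0.0259
gripper_force: 30.0
clock: 22.1
tool_pos: [0.602, 0.2364, 0.1291]
orientation: [-179.7, -0.3, -8.8]
force: [1.1, -1.0, -0.5]
opening: 0.0254
gripper_force: 30.0
pos [0.602  0.2364 0.1291] rpy [-179.7296   -0.3341   -8.8345] J6 42.39295801310665 grip 0.02543384126852214 F [ 1.0545 -1.0143 -0.5273]
delta [0.2652 4.1985 0.0728] rot [-0.0029 -0.0038 -0.047 ] final yaw -4.599999999999996
```

```bash

for i in 1 2 3 4 5; do python3 -m creep '[{"grip":1,"delta_pos":[0.02,0.28,0],"rotation":[0,0,-0.003]},{"grip":1,"delta_pos":[0.04,0.56,0],"rotation":[0,0,-0.006]},{"grip":1,"delta_pos":[0.053,0.84,0],"rotation":[0,0,-0.009]},{"grip":1,"delta_pos":[0.053,0.84,0],"rotation":[0,0,-0.009]}]' >/dev/null; done
python3 - <<'E'
from h import *
go([.5638,-.1825,.055],-4.6)
s=snap('wrist')
h=cv2.cvtColor(s['color'],cv2.COLOR_RGB2HSV); g=h[:,:,2]
# pocket floors visible in the wrist image
m=((g>70)&(g<150)).astype(np.uint8)*255; m[240:]=0
cs,_=cv2.findContours(m,cv2.RETR_EXTERNAL,cv2.CHAIN_APPROX_NONE)
for c in cs:
    if cv2.contourArea(c)<400: continue
    r=cv2.minAreaRect(c);print(np.round(r[0],1),np.round(r[1],1),round(r[2],1),ray(s,*r[0],.020)[:2])
cv2.imwrite('pics/w9.png',s['color'][:,:,::-1])
for X in ([.5638,-.1825,.02],[.5678,-.1323,.02],[.5592,-.2328,.02]): print(proj(s,X))
E
```

```text
pos [ 0.5731 -0.1862  0.1238] rpy [179.9909   0.0237  -4.9322] J6 84.49442707711587 grip 0.025457924834467682 F [-0.2196  0.4448 -1.398 ]
delta [-0.095  -0.0287  0.6883] rot [ 0.0001  0.0003 -0.0037] final yaw -4.600000000000005
[236.5 183. ] [425. 112.] 0.0 [ 0.5951 -0.1193]
[319.5  96.5] [193. 639.] 90.0 [ 0.6543 -0.1905]
[319.7516 213.547 ]
[257.8708 213.961 ]
[381.8535 213.8117]
```

View pics/w9.png

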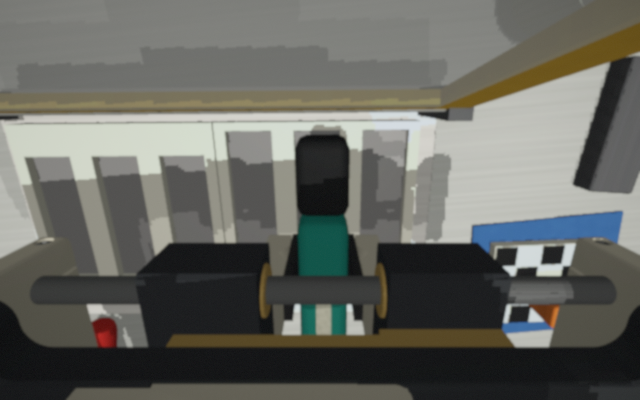

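The long stick hangs over the middle long pocket (cap end at (322,135)). The neighbouring pocket ends show at (250,131) and (384,131). I check the pocket ends against these.

```bash
python3 - <<'E'
from h import *
s=snap('wrist')
for u,v in((228,131),(272,131),(362,130),(407,130)): print((u,v),ray(s,u,v,.027)[:2])
for u,v in((27,157),(72,157),(94,157),(139,156),(160,156),(205,156)): print((u,v),ray(s,u,v,.027)[:2])
y=np.radians(-4.6);c=np.array([.5638,-.1825])
R=np.array([[np.cos(y),-np.sin(y)],[np.sin(y),np.cos(y)]])
for p in([.069,.067],[.069,.033],[.069,-.033],[.069,-.067]):print(c+R@p)
go([.5638,-.1825,.06],-4.6)
E
```

```text
(228, 131) [ 0.6363 -0.1208]
(272, 131) [ 0.6335 -0.1528]
(362, 130) [ 0.6285 -0.2182]
(407, 130) [ 0.6257 -0.2508]
(27, 157) [0.6304 0.0324]
(72, 157) [ 0.6274 -0.0012]
(94, 157) [ 0.626  -0.0176]
(139, 156) [ 0.6238 -0.0513]
(160, 156) [ 0.6225 -0.067 ]
(205, 156) [ 0.6196 -0.1005]
[ 0.638  -0.1212]
[ 0.6352 -0.1551]
[ 0.6299 -0.2209]
[ 0.6272 -0.2548]
pos [ 0.5732 -0.1844  0.1239] rpy [-179.99      0.0143   -4.8858] J6 84.38782151772877 grip 0.02561629064817617 F [ 0.0237  0.9761 -0.1717]
delta [-0.095  -0.0107  0.639 ] rot [-0.0001  0.0002 -0.0032] final yaw -4.600000000000004
```

```bash

python3 -m creep '[{"grip":1,"delta_pos":[-0.1,-0.025,0.2],"rotation":[0,0,-0.003]},{"grip":1,"delta_pos":[-0.1,-0.025,0.4],"rotation":[0,0,-0.003]},{"grip":1,"delta_pos":[-0.1,-0.025,0.55],"rotation":[0,0,-0.003]},{"grip":1,"delta_pos":[-0.1,-0.025,0.66],"rotation":[0,0,-0.003]},{"grip":1,"delta_pos":[-0.1,-0.025,0.66],"rotation":[0,0,-0.003]}]'
python3 -m creep '[{"grip":1,"delta_pos":[0,0,0.02],"rotation":[0,0,0]},{"grip":1,"delta_pos":[0,0,0.04],"rotation":[0,0,0]},{"grip":1,"delta_pos":[0,0,0.04],"rotation":[0,0,0]}]'
```

```text
clock: 24.7
tool_pos: [0.5626, -0.1803, 0.0568]
orientation: [-180.0, 0.1, -4.5]
force: [-1.0, -1.0, -0.2]
opening: 0.0255
gripper_force: 30.0
clock: 25.0
tool_pos: [0.5635, -0.1813, 0.0547]
orientation: [-180.0, -0.0, -4.6]
force: [0.1, 0.4, -0.2]
opening: 0.0259
gripper_force: 30.0
```

```bash

python3 -m creep '[{"grip":1,"delta_pos":[0,0,0.01],"rotation":[0,0,0]},{"grip":1,"delta_pos":[0,0,0.02],"rotation":[0,0,0]},{"grip":1,"delta_pos":[0,0,0.02],"rotation":[0,0,0]}]'
python3 -m creep '[{"grip":0.6,"delta_pos":[0,0,0],"rotation":[0,0,0]},{"grip":0.6,"delta_pos":[0,0,0],"rotation":[0,0,0]},{"grip":0.6,"delta_pos":[0,0,0],"rotation":[0,0,0]},{"grip":0.6,"delta_pos":[0,0,0],"rotation":[0,0,0]}]'
python3 -m creep '[{"grip":0.4,"delta_pos":[0,0,-0.3],"rotation":[0,0,0]},{"grip":0.4,"delta_pos":[0,0,-0.65],"rotation":[0,0,0]},{"grip":0.4,"delta_pos":[0,0,-1],"rotation":[0,0,0]},{"grip":0.4,"delta_pos":[0,0,-1],"rotation":[0,0,0]}]'
python3 - <<'E'
from h import *
s=snap('wrist');t=snap('top')
for q in stick(s,(280,0,370,245),0,0,.046): print('wrist placed',q)
for q in stick(t,(300,150,410,215),0,0,.046): print('top placed',q)
for q in stick(t,(180,145,275,250),0,0): print('top stick',q)
go([.590,.391,.15],0)
E
```

```text
clock: 25.3
tool_pos: [0.5635, -0.1815, 0.053]
orientation: [180.0, -0.0, -4.6]
force: [-1.3, 0.8, 4.5]
opening: 0.0261
gripper_force: 30.0
clock: 25.7
tool_pos: [0.5632, -0.1815, 0.0522]
orientation: [-180.0, 0.0, -4.6]
force: [-0.2, -0.3, 0.0]
opening: 0.0351
gripper_force: 0.0
clock: 26.1
tool_pos: [0.5662, -0.1819, 0.1576]
orientation: [180.0, -0.5, -4.5]
force: [0.6, 0.7, 0.3]
opening: 0.0518
gripper_force: 0.0
wrist placed (array([ 0.5727, -0.1814]), np.float32(-3.811151), np.float32(0.061420012), 0.02472066506743431)
top stick (array([0.4377, 0.3824]), np.float32(6.1437254), np.float32(0.0642256), 0.02639065310359001)
top stick (array([0.4439, 0.3023]), np.float32(-7.627809), np.float32(0.064499885), 0.02637879177927971)
top stick (array([0.588 , 0.3948]), np.float32(1.0750563), np.float32(0.062691994), 0.025576530024409294)
pos [ 0.5636 -0.1813  0.1532] rpy [-179.9759   -0.1251   -4.5612] J6 84.38637909201178 grip 0.0524119677793012 F [-0.2425  0.9386 -0.5064]
delta [-0.1923 -5.7261  0.0336] rot [-0.0002 -0.0014 -0.0507] final yaw 6.217248937900877e-15
```

```bash

for i in 1 2 3 4 5 6; do python3 -m creep '[{"grip":0.4,"delta_pos":[0,-0.32,0],"rotation":[0,0,-0.003]},{"grip":0.4,"delta_pos":[0,-0.64,0],"rotation":[0,0,-0.006]},{"grip":0.4,"delta_pos":[0,-0.955,0],"rotation":[0,0,-0.01]},{"grip":0.4,"delta_pos":[0,-0.955,0],"rotation":[0,0,-0.01]}]' >/dev/null; done
python3 - <<'E'
from h import *
s=snap('wrist')
for q in stick(s,(200,0,440,245),0,0): print('wrist stick',q)
go([.5885,.394,.034],1)
E
```

```text
wrist stick (array([0.592 , 0.3928]), np.float32(-3.1022825), np.float32(0.06812089), 0.02725622057914734)
pos [0.586  0.3908 0.1507] rpy [179.913    0.0902   0.8953] J6 41.406342121001174 grip 0.0528029731231738 F [-0.3688 -0.5302  0.6089]
delta [ 0.0272 -0.0333  1.167 ] rot [ 0.001   0.001  -0.0012] final yaw 1.0000000000000053
```

```bash

python3 -m creep '[{"grip":0.4,"delta_pos":[0.04,-0.03,0.4],"rotation":[0,0,0.025]},{"grip":0.4,"delta_pos":[0.04,-0.03,0.8],"rotation":[0,0,0.025]},{"grip":0.4,"delta_pos":[0.04,-0.03,0.9],"rotation":[0,0,0.025]}]' >/dev/null
python3 -m creep '[{"grip":0.4,"delta_pos":[0,0,0.2],"rotation":[0,0,0]},{"grip":0.4,"delta_pos":[0,0,0.26],"rotation":[0,0,0]},{"grip":0.4,"delta_pos":[0,0,0.26],"rotation":[0,0,0]}]'
python3 -m creep '[{"grip":1,"delta_pos":[0,0,0],"rotation":[0,0,0]},{"grip":1,"delta_pos":[0,0,0],"rotation":[0,0,0]},{"grip":1,"delta_pos":[0,0,0],"rotation":[0,0,0]},{"grip":1,"delta_pos":[0,0,0],"rotation":[0,0,0]},{"grip":1,"delta_pos":[0,0,0],"rotation":[0,0,0]}]'
python3 -m creep '[{"grip":1,"delta_pos":[0,0,-0.3],"rotation":[0,0,0]},{"grip":1,"delta_pos":[0,0,-0.6],"rotation":[0,0,0]},{"grip":1,"delta_pos":[0,0,-0.9],"rotation":[0,0,0]},{"grip":1,"delta_pos":[0,0,-0.9],"rotation":[0,0,0]}]'
python3 - <<'E'
from h import *
s=snap('wrist')
m=(cv2.cvtColor(s['color'],cv2.COLOR_RGB2GRAY)[60:240,285:365]<32)
print('dark cap rows',np.where(m.sum(1)>25)[0][[0,-1]]+60)
go([.572,-.081,.12],-4.6)
E
```

```text
clock: 29.25
tool_pos: [0.5903, 0.3929, 0.0362]
orientation: [179.9, 0.0, -1.4]
force: [-0.4, -0.1, 0.9]
opening: 0.053
gripper_force: 0.0
clock: 29.75
tool_pos: [0.5904, 0.3942, 0.0371]
orientation: [-180.0, -0.0, -1.4]
force: [-1.6, -0.7, 4.4]
opening: 0.0259
gripper_force: 29.9
clock: 30.15
tool_pos: [0.5922, 0.3958, 0.1316]
orientation: [-179.7, -0.3, -1.4]
force: [0.6, -0.1, -0.1]
opening: 0.0259
gripper_force: 29.9
dark cap rows [167 223]
pos [0.5912 0.395  0.1291] rpy [-179.7976   -0.185    -1.389 ] J6 39.19290605897347 grip 0.025484133254958217 F [ 0.1176  0.5844 -0.746 ]
delta [-0.0766  4.7638  0.0735] rot [-0.0023 -0.002   0.0357] final yaw -4.599999999999998
```

```bash

for i in 1 2 3 4; do python3 -m creep '[{"grip":1,"delta_pos":[0,0.32,0],"rotation":[0,0,0.003]},{"grip":1,"delta_pos":[0,0.64,0],"rotation":[0,0,0.006]},{"grip":1,"delta_pos":[0,0.935,0],"rotation":[0,0,0.009]},{"grip":1,"delta_pos":[0,0.935,0],"rotation":[0,0,0.009]}]' >/dev/null; done
python3 - <<'E'
from h import *
s=snap('wrist');o=ctrl.get_obs();p=o['tool_pos']
g=cv2.cvtColor(s['color'],cv2.COLOR_RGB2GRAY);print(g[140:240:4,322])
m=g[100:240,290:355]<40
r=np.where(m.sum(1)>30)[0]+100
zt=p[2]-.010
y=np.radians(o['orientation'][2]);ax=np.array([np.cos(y),np.sin(y)])
for v in (r[0],r[-1]): X=ray(s,322,v,zt); print(v,'along tool x from TCP',ax@(X[:2]-p[:2]))
for c in blobs(s,'teal',(270,100,370,240),20):
    b=cv2.boundingRect(c);print('teal top row',b, ax@(ray(s,322,b[1],zt)[:2]-p[:2]))
go([.579,.021,.06],-4.6)
E
```

```text
[143 142 115  84  83  84  82  21  14  23  19  20  21  19  19  20  19  17
  19  16  19  21  48  54  60]
168 along tool x from TCP 0.04861849995635693
225 along tool x from TCP 0.019427062634519293
teal top row (300, 225, 47, 15) 0.019427062634519293
pos [0.573  0.0197 0.1257] rpy [179.9878   0.0449  -4.7456] J6 63.74980533989187 grip 0.02543729534165099 F [ 1.1938  0.4548 -0.2684]
delta [ 0.0594 -0.0177  0.6571] rot [ 0.0001  0.0005 -0.0016] final yaw -4.6
```

```bash

python3 -m creep '[{"grip":1,"delta_pos":[0.045,-0.015,0.25],"rotation":[0,0,-0.002]},{"grip":1,"delta_pos":[0.045,-0.015,0.45],"rotation":[0,0,-0.002]},{"grip":1,"delta_pos":[0.045,-0.015,0.58],"rotation":[0,0,-0.002]},{"grip":1,"delta_pos":[0.045,-0.015,0.66],"rotation":[0,0,-0.002]},{"grip":1,"delta_pos":[0.045,-0.015,0.66],"rotation":[0,0,-0.002]}]'
python3 -m creep '[{"grip":1,"delta_pos":[0,0,0.015],"rotation":[0,0,0]},{"grip":1,"delta_pos":[0,0,0.03],"rotation":[0,0,0]},{"grip":1,"delta_pos":[0,0,0.045],"rotation":[0,0,0]},{"grip":1,"delta_pos":[0,0,0.045],"rotation":[0,0,0]}]'
```

```text
clock: 32.35
tool_pos: [0.5772, 0.022, 0.0591]
orientation: [180.0, 0.1, -4.4]
force: [0.0, -0.6, -0.1]
opening: 0.0256
gripper_force: 29.9
clock: 32.75
tool_pos: [0.5779, 0.0215, 0.0561]
orientation: [-180.0, -0.0, -4.5]
force: [-0.4, 0.1, -0.7]
opening: 0.0257
gripper_force: 29.9
```

```bash

python3 -m creep '[{"grip":1,"delta_pos":[0,0,0.01],"rotation":[0,0,0]},{"grip":1,"delta_pos":[0,0,0.015],"rotation":[0,0,0]},{"grip":1,"delta_pos":[0,0,0.015],"rotation":[0,0,0]}]'
python3 -m creep '[{"grip":0.6,"delta_pos":[0,0,0],"rotation":[0,0,0]},{"grip":0.6,"delta_pos":[0,0,0],"rotation":[0,0,0]},{"grip":0.6,"delta_pos":[0,0,0],"rotation":[0,0,0]},{"grip":0.6,"delta_pos":[0,0,0],"rotation":[0,0,0]}]'
python3 -m creep '[{"grip":0.4,"delta_pos":[0,0,-0.3],"rotation":[0,0,0]},{"grip":0.4,"delta_pos":[0,0,-0.65],"rotation":[0,0,0]},{"grip":0.4,"delta_pos":[0,0,-1],"rotation":[0,0,0]},{"grip":0.4,"delta_pos":[0,0,-1],"rotation":[0,0,0]}]'
python3 - <<'E'
from h import *
s=snap('wrist');t=snap('top')
for q in stick(s,(280,0,370,245),0,0,.046): print('wrist placed',q)
for q in stick(t,(300,150,410,215),0,0,.046): print('top placed',q)
for q in stick(t,(180,145,275,250),0,0): print('top stick',q)
go([.444,.302,.15],-8)
E
```

```text
clock: 33.05
tool_pos: [0.5779, 0.0216, 0.055]
orientation: [-180.0, -0.0, -4.5]
force: [-1.7, 0.5, 5.4]
opening: 0.0256
gripper_force: 29.9
clock: 33.45
tool_pos: [0.5777, 0.0215, 0.0542]
orientation: [180.0, 0.0, -4.5]
force: [0.3, -0.7, -0.4]
opening: 0.0354
gripper_force: 0.0
clock: 33.85
tool_pos: [0.5806, 0.0221, 0.1594]
orientation: [-179.9, -0.5, -4.4]
force: [0.8, 0.8, -0.0]
opening: 0.0517
gripper_force: 0.0
wrist placed (array([0.5827, 0.0212]), np.float32(-5.136242), np.float32(0.056864906), 0.0242368932813406)
top placed (array([ 0.5626, -0.1802]), np.float32(-2.6879714), np.float32(0.08713304), 0.022397495806217194)
top stick (array([0.4377, 0.3824]), np.float32(5.719475), np.float32(0.064196214), 0.02629685215651989)
pos [0.5781 0.0217 0.1551] rpy [-179.9338   -0.1093   -4.4728] J6 64.02529076899175 grip 0.05250734486260977 F [-0.4102  0.5092 -0.8093]
delta [-1.5553 -2.6894  0.0515] rot [-0.0008 -0.0012  0.0392] final yaw -8.000000000000004
```

```bash

for i in 1 2 3; do python3 -m creep '[{"grip":0.4,"delta_pos":[-0.17,-0.3,0],"rotation":[0,0,0.004]},{"grip":0.4,"delta_pos":[-0.34,-0.6,0],"rotation":[0,0,0.008]},{"grip":0.4,"delta_pos":[-0.52,-0.9,0],"rotation":[0,0,0.013]},{"grip":0.4,"delta_pos":[-0.52,-0.9,0],"rotation":[0,0,0.013]}]' >/dev/null; done
python3 - <<'E'
from h import *
s=snap('wrist')
for q in stick(s,(150,0,490,245),0,0): print('wrist stick',q)
go([.4445,.302,.034],-8.2)
E
```

```text
wrist stick (array([0.4478, 0.3012]), np.float32(-8.31668), np.float32(0.06527843), 0.02719038911163807)
wrist stick (array([0.4474, 0.3812]), np.float32(6.405351), np.float32(0.04403975), 0.03112630918622017)
pos [0.4483 0.3062 0.1531] rpy [179.9131   0.0539  -7.8472] J6 27.14553761174914 grip 0.053015168851401916 F [ 0.3422 -0.2938  0.2136]
delta [-0.0313  0.0452  1.1915] rot [0.001  0.0006 0.0039] final yaw -8.200000000000005
```

```bash

python3 -m creep '[{"grip":0.4,"delta_pos":[-0.022,0.047,0.4],"rotation":[0,0,0.004]},{"grip":0.4,"delta_pos":[-0.022,0.047,0.8],"rotation":[0,0,0.004]},{"grip":0.4,"delta_pos":[-0.022,0.047,0.9],"rotation":[0,0,0.004]}]' >/dev/null
python3 -m creep '[{"grip":0.4,"delta_pos":[0,0,0.2],"rotation":[0,0,0]},{"grip":0.4,"delta_pos":[0,0,0.27],"rotation":[0,0,0]},{"grip":0.4,"delta_pos":[0,0,0.27],"rotation":[0,0,0]}]'
python3 -m creep '[{"grip":1,"delta_pos":[0,0,0],"rotation":[0,0,0]},{"grip":1,"delta_pos":[0,0,0],"rotation":[0,0,0]},{"grip":1,"delta_pos":[0,0,0],"rotation":[0,0,0]},{"grip":1,"delta_pos":[0,0,0],"rotation":[0,0,0]},{"grip":1,"delta_pos":[0,0,0],"rotation":[0,0,0]}]'
python3 -m creep '[{"grip":1,"delta_pos":[0,0,-0.3],"rotation":[0,0,0]},{"grip":1,"delta_pos":[0,0,-0.6],"rotation":[0,0,0]},{"grip":1,"delta_pos":[0,0,-0.9],"rotation":[0,0,0]},{"grip":1,"delta_pos":[0,0,-0.9],"rotation":[0,0,0]}]'
cat >> h.py <<'E'
def held(zoff):
    s=snap('wrist');o=ctrl.get_obs();p=o['tool_pos']
    g=cv2.cvtColor(s['color'],cv2.COLOR_RGB2GRAY);m=g[100:240,290:355]<40
    r=np.where(m.sum(1)>30)[0]+100;zt=p[2]-zoff+.026
    y=np.radians(o['orientation'][2]);ax=np.array([np.cos(y),np.sin(y)])
    for v in (r[0],r[-1]): print('held row',v,ax@(ray(s,322,v,zt)[:2]-p[:2]))
E
python3 - <<'E'
from h import *
held(.036)
go([.575,-.031,.13],-4.6)
E
```

```text
clock: 35.8
tool_pos: [0.4463, 0.3003, 0.0369]
orientation: [179.9, 0.0, -8.4]
force: [0.2, 0.3, 0.3]
opening: 0.0525
gripper_force: 0.0
clock: 36.3
tool_pos: [0.4464, 0.3014, 0.0379]
orientation: [-180.0, -0.0, -8.3]
force: [-0.0, -0.7, 5.9]
opening: 0.0254
gripper_force: 30.0
clock: 36.7
tool_pos: [0.4478, 0.303, 0.1314]
orientation: [-179.7, -0.2, -8.3]
force: [0.4, 0.9, -0.1]
opening: 0.0257
gripper_force: 30.0
held row 168 0.04928931140988132
held row 225 0.01965788421134667
pos [0.4469 0.3022 0.1293] rpy [-179.7788   -0.1192   -8.3265] J6 26.770640174877244 grip 0.02566036596796262 F [-0.1024 -0.8996 -0.9891]
delta [ 1.75    3.1113 -0.0154] rot [-0.0024 -0.0014 -0.0414] final yaw -4.599999999999994
```

```bash

for i in 1 2 3 4; do python3 -m creep '[{"grip":1,"delta_pos":[0.15,0.26,0],"rotation":[0,0,-0.003]},{"grip":1,"delta_pos":[0.3,0.52,0],"rotation":[0,0,-0.006]},{"grip":1,"delta_pos":[0.44,0.78,0],"rotation":[0,0,-0.01]},{"grip":1,"delta_pos":[0.44,0.78,0],"rotation":[0,0,-0.01]}]' >/dev/null; done
python3 - <<'E'
from h import *
held(.036)
go([.5737,-.0315,.06],-4.6)
E
```

```text
held row 169 0.04915443424504495
held row 226 0.019871093905396625
pos [ 0.5828 -0.0303  0.1262] rpy [179.9832   0.0848  -4.8556] J6 68.9508980631459 grip 0.025589190257971295 F [-0.2011  0.5139 -0.3481]
delta [-0.0884  0.0197  0.6618] rot [ 0.0002  0.0009 -0.0028] final yaw -4.600000000000002
```

```bash

python3 -m creep '[{"grip":1,"delta_pos":[-0.09,0.02,0.2],"rotation":[0,0,-0.003]},{"grip":1,"delta_pos":[-0.09,0.02,0.4],"rotation":[0,0,-0.003]},{"grip":1,"delta_pos":[-0.09,0.02,0.55],"rotation":[0,0,-0.003]},{"grip":1,"delta_pos":[-0.09,0.02,0.65],"rotation":[0,0,-0.003]},{"grip":1,"delta_pos":[-0.09,0.02,0.65],"rotation":[0,0,-0.003]}]'
python3 -m creep '[{"grip":1,"delta_pos":[0,0,0.015],"rotation":[0,0,0]},{"grip":1,"delta_pos":[0,0,0.03],"rotation":[0,0,0]},{"grip":1,"delta_pos":[0,0,0.045],"rotation":[0,0,0]},{"grip":1,"delta_pos":[0,0,0.045],"rotation":[0,0,0]}]'
```

```text
clock: 38.9
tool_pos: [0.5731, -0.0302, 0.0612]
orientation: [180.0, 0.1, -4.4]
force: [-1.2, 0.3, -0.1]
opening: 0.0254
gripper_force: 30.0
clock: 39.3
tool_pos: [0.5737, -0.0311, 0.0579]
orientation: [-180.0, -0.0, -4.5]
force: [-0.4, 0.3, -0.8]
opening: 0.0252
gripper_force: 30.0
```

```bash

python3 -m creep '[{"grip":1,"delta_pos":[0,0,0.01],"rotation":[0,0,0]},{"grip":1,"delta_pos":[0,0,0.02],"rotation":[0,0,0]},{"grip":1,"delta_pos":[0,0,0.02],"rotation":[0,0,0]}]'
python3 -m creep '[{"grip":0.65,"delta_pos":[0,0,0],"rotation":[0,0,0]},{"grip":0.65,"delta_pos":[0,0,0],"rotation":[0,0,0]},{"grip":0.65,"delta_pos":[0,0,0],"rotation":[0,0,0]},{"grip":0.65,"delta_pos":[0,0,0],"rotation":[0,0,0]}]'
python3 -m creep '[{"grip":0.65,"delta_pos":[0,0,-0.2],"rotation":[0,0,0]},{"grip":0.65,"delta_pos":[0,0,-0.5],"rotation":[0,0,0]},{"grip":0.4,"delta_pos":[0,0,-1],"rotation":[0,0,0]},{"grip":0.4,"delta_pos":[0,0,-1],"rotation":[0,0,0]}]'
python3 - <<'E'
from h import *
t=snap('top')
for q in stick(t,(300,150,410,215),0,0,.046): print('top placed',q)
for q in stick(t,(180,145,275,250),0,0): print('top stick',q)
go([.439,.382,.15],6)
E
```

```text
clock: 39.6
tool_pos: [0.5736, -0.0312, 0.0563]
orientation: [180.0, 0.0, -4.5]
force: [-4.1, 1.5, 5.5]
opening: 0.0258
gripper_force: 30.0
clock: 40.0
tool_pos: [0.5738, -0.0311, 0.0557]
orientation: [180.0, 0.0, -4.5]
force: [-0.9, 0.2, -0.3]
opening: 0.0307
gripper_force: 0.0
clock: 40.4
tool_pos: [0.5777, -0.0307, 0.1624]
orientation: [-179.9, -0.6, -4.4]
force: [1.2, 0.2, 0.2]
opening: 0.0414
gripper_force: 0.0
top placed (array([ 0.5625, -0.1802]), np.float32(-2.687941), np.float32(0.087382495), 0.022397495806217194)
top stick (array([0.4376, 0.3827]), np.float32(6.1455283), np.float32(0.064225756), 0.026380818337202072)
pos [ 0.5761 -0.0307  0.1595] rpy [-179.8889   -0.4005   -4.4396] J6 69.14208858615648 grip 0.045448544129038954 F [ 0.7392  0.316  -0.2524]
delta [-1.6866 -4.0086  0.0907] rot [-0.0008 -0.0046 -0.116 ] final yaw 5.999999999999995
```

```bash

for i in 1 2 3 4 5; do python3 -m creep '[{"grip":0.4,"delta_pos":[-0.11,-0.27,0],"rotation":[0,0,0]},{"grip":0.4,"delta_pos":[-0.22,-0.54,0],"rotation":[0,0,0]},{"grip":0.4,"delta_pos":[-0.335,-0.8,0],"rotation":[0,0,0]},{"grip":0.4,"delta_pos":[-0.335,-0.8,0],"rotation":[0,0,0]}]' >/dev/null; done
python3 -m creep '[{"grip":0.4,"delta_pos":[0,0,0],"rotation":[0,0,-0.06]},{"grip":0.4,"delta_pos":[0,0,0],"rotation":[0,0,-0.116]},{"grip":0.4,"delta_pos":[0,0,0],"rotation":[0,0,-0.116]}]'>/dev/null
python3 - <<'E'
from h import *
s=snap('wrist')
for q in stick(s,(150,0,490,245),0,0): print('wrist stick',q)
go([.4395,.382,.036],6)
E
```

```text
wrist stick (array([0.4404, 0.3823]), np.float32(5.9523063), np.float32(0.06738563), 0.02742028795182705)
pos [0.4384 0.3794 0.1554] rpy [179.9577   0.0349   5.8189] J6 35.62758360130699 grip 0.05249604556600214 F [-0.5242 -0.1596  0.0164]
delta [ 0.0147 -0.0255  1.1935] rot [ 0.0005  0.0004 -0.002 ] final yaw 5.999999999999998
```

```bash

python3 -m creep '[{"grip":0.4,"delta_pos":[0.012,-0.026,0.4],"rotation":[0,0,-0.002]},{"grip":0.4,"delta_pos":[0.012,-0.026,0.8],"rotation":[0,0,-0.002]},{"grip":0.4,"delta_pos":[0.012,-0.026,0.9],"rotation":[0,0,-0.002]}]' >/dev/null
python3 -m creep '[{"grip":0.4,"delta_pos":[0,0,0.2],"rotation":[0,0,0]},{"grip":0.4,"delta_pos":[0,0,0.29],"rotation":[0,0,0]},{"grip":0.4,"delta_pos":[0,0,0.29],"rotation":[0,0,0]}]'
python3 -m creep '[{"grip":1,"delta_pos":[0,0,0],"rotation":[0,0,0]},{"grip":1,"delta_pos":[0,0,0],"rotation":[0,0,0]},{"grip":1,"delta_pos":[0,0,0],"rotation":[0,0,0]},{"grip":1,"delta_pos":[0,0,0],"rotation":[0,0,0]},{"grip":1,"delta_pos":[0,0,0],"rotation":[0,0,0]}]'
python3 -m creep '[{"grip":1,"delta_pos":[0,0,-0.3],"rotation":[0,0,0]},{"grip":1,"delta_pos":[0,0,-0.6],"rotation":[0,0,0]},{"grip":1,"delta_pos":[0,0,-0.9],"rotation":[0,0,0]},{"grip":1,"delta_pos":[0,0,-0.9],"rotation":[0,0,0]}]'
python3 -m creep '[{"grip":1,"delta_pos":[0,0,0],"rotation":[0,0,0.06]},{"grip":1,"delta_pos":[0,0,0],"rotation":[0,0,0.118]},{"grip":1,"delta_pos":[0,0,0],"rotation":[0,0,0.118]},{"grip":1,"delta_pos":[0,0,0],"rotation":[0,0,0.118]}]' >/dev/null
python3 - <<'E'
from h import *
held(.0365)
go([.5697,-.0822,.13],-4.6)
E
```

```text
clock: 43.4
tool_pos: [0.4388, 0.3828, 0.0363]
orientation: [179.9, 0.1, 6.1]
force: [0.4, -0.3, 0.4]
opening: 0.0529
gripper_force: 0.0
clock: 43.9
tool_pos: [0.439, 0.3837, 0.0375]
orientation: [-180.0, -0.0, 6.2]
force: [-1.7, -0.9, 6.3]
opening: 0.0256
gripper_force: 30.0
clock: 44.3
tool_pos: [0.4404, 0.3855, 0.1312]
orientation: [-179.7, -0.3, 6.2]
force: [-0.0, 1.1, -0.1]
opening: 0.0256
gripper_force: 30.0
held row 167 0.04930718160372009
held row 225 0.01951291585917069
pos [0.4388 0.3833 0.1265] rpy [179.9798   0.013   -4.3267] J6 25.314742806997216 grip 0.02548192609440021 F [-0.3633  0.5935 -0.0612]
delta [ 1.6569  4.5432 -0.0341] rot [0.0002 0.0001 0.003 ] final yaw -4.600000000000005
```

```bash

for i in 1 2 3 4 5; do python3 -m creep '[{"grip":1,"delta_pos":[0.11,0.3,0],"rotation":[0,0,0]},{"grip":1,"delta_pos":[0.22,0.6,0],"rotation":[0,0,0]},{"grip":1,"delta_pos":[0.33,0.91,0],"rotation":[0,0,0]},{"grip":1,"delta_pos":[0.33,0.91,0],"rotation":[0,0,0]}]' >/dev/null; done
python3 - <<'E'
from h import *
held(.0365)
go([.5697,-.083,.06],-4.6)
E
```

```text
held row 169 0.04889917656693647
held row 226 0.019508044494362758
pos [ 0.5684 -0.0836  0.1264] rpy [179.9935   0.0145  -4.5256] J6 74.33641659987408 grip 0.025328269977536465 F [ 0.1152  1.2455 -0.1855]
delta [ 0.0129 -0.0072  0.6637] rot [0.0001 0.0002 0.0008] final yaw -4.599999999999997
```

```bash

python3 -m creep '[{"grip":1,"delta_pos":[0.012,-0.006,0.2],"rotation":[0,0,0]},{"grip":1,"delta_pos":[0.012,-0.006,0.4],"rotation":[0,0,0]},{"grip":1,"delta_pos":[0.012,-0.006,0.55],"rotation":[0,0,0]},{"grip":1,"delta_pos":[0.012,-0.006,0.65],"rotation":[0,0,0]},{"grip":1,"delta_pos":[0.012,-0.006,0.65],"rotation":[0,0,0]}]'
python3 -m creep '[{"grip":1,"delta_pos":[0,0,0.015],"rotation":[0,0,0]},{"grip":1,"delta_pos":[0,0,0.03],"rotation":[0,0,0]},{"grip":1,"delta_pos":[0,0,0.045],"rotation":[0,0,0]},{"grip":1,"delta_pos":[0,0,0.055],"rotation":[0,0,0]},{"grip":1,"delta_pos":[0,0,0.055],"rotation":[0,0,0]}]'
python3 -m creep '[{"grip":1,"delta_pos":[0,0,0.01],"rotation":[0,0,0]},{"grip":1,"delta_pos":[0,0,0.01],"rotation":[0,0,0]}]'
```

```text
clock: 47.3
tool_pos: [0.5688, -0.0816, 0.0606]
orientation: [180.0, 0.1, -4.4]
force: [0.4, 0.3, -0.3]
opening: 0.0256
gripper_force: 30.0
clock: 47.8
tool_pos: [0.5692, -0.0826, 0.0564]
orientation: [-180.0, -0.0, -4.5]
force: [1.3, -1.4, -0.7]
opening: 0.0258
gripper_force: 30.0
clock: 48.0
tool_pos: [0.5693, -0.0826, 0.0555]
orientation: [180.0, -0.0, -4.5]
force: [-1.5, -0.4, 2.6]
opening: 0.0256
gripper_force: 30.0
```

```bash

python3 -m creep '[{"grip":0.65,"delta_pos":[0,0,0.005],"rotation":[0,0,0]},{"grip":0.65,"delta_pos":[0,0,0.005],"rotation":[0,0,0]},{"grip":0.65,"delta_pos":[0,0,0.005],"rotation":[0,0,0]},{"grip":0.65,"delta_pos":[0,0,0.005],"rotation":[0,0,0]}]'
python3 -m creep '[{"grip":0.65,"delta_pos":[0,0,-0.2],"rotation":[0,0,0]},{"grip":0.65,"delta_pos":[0,0,-0.5],"rotation":[0,0,0]},{"grip":0.65,"delta_pos":[0,0,-1],"rotation":[0,0,0]},{"grip":0.65,"delta_pos":[0,0,-1],"rotation":[0,0,0]}]'
for i in 1 2; do python3 -m creep '[{"grip":0.65,"delta_pos":[-0.2,-0.3,-0.3],"rotation":[0,0,0]},{"grip":0.65,"delta_pos":[-0.4,-0.6,-0.6],"rotation":[0,0,0]},{"grip":0.65,"delta_pos":[-0.6,-1,-0.8],"rotation":[0,0,0]},{"grip":0.65,"delta_pos":[-0.6,-1,-0.8],"rotation":[0,0,0]}]' >/dev/null; done
python3 - <<'E'
from h import *
t=snap('top');d=snap('side')
for q in stick(t,(300,150,410,215),0,0,.046): print('top placed',q)
for q in stick(t,(180,145,275,250),0,0): print('top mat',q)
a=cv2.resize(t['color'][140:235,295:470,::-1],None,fx=4,fy=4,interpolation=cv2.INTER_CUBIC)
b=cv2.resize(d['color'][130:230,260:400,::-1],None,fx=2,fy=2,interpolation=cv2.INTER_CUBIC)
b=cv2.copyMakeBorder(b,0,0,0,700-280,cv2.BORDER_CONSTANT)
cv2.imwrite('pics/chk.png',np.vstack([a,b]))
go([.693,-.116,.38],-94.4)
E
```

```text
clock: 48.4
tool_pos: [0.5691, -0.0825, 0.0547]
orientation: [180.0, 0.0, -4.5]
force: [-1.2, 0.1, 0.7]
opening: 0.0304
gripper_force: 0.0
clock: 48.8
tool_pos: [0.5731, -0.0825, 0.1615]
orientation: [-179.9, -0.6, -4.4]
force: [1.1, 0.3, 0.3]
opening: 0.0308
gripper_force: 0.0
top placed (array([ 0.5625, -0.1802]), np.float32(-2.5400167), np.float32(0.08737446), 0.022398987784981728)
top placed (array([ 0.5678, -0.082 ]), np.float32(-5.390098), np.float32(0.062556915), 0.0245647132396698)
top placed (array([ 0.57  , -0.0305]), np.float32(-5.051051), np.float32(0.05965367), 0.02380039542913437)
top placed (array([0.5739, 0.0205]), np.float32(-1.2106417), np.float32(0.058274522), 0.022324517369270325)
pos [0.4649 0.1271 0.315 ] rpy [-179.9419   -0.0444   -4.3215] J6 46.94345012634281 grip 0.0307084710819999 F [-0.4855  0.1158 -0.0003]
delta [ 2.4587  2.2519 -0.6503] rot [-0.0001 -0.0009 -0.9991] final yaw 85.59999999999998
```

View pics/chk.png

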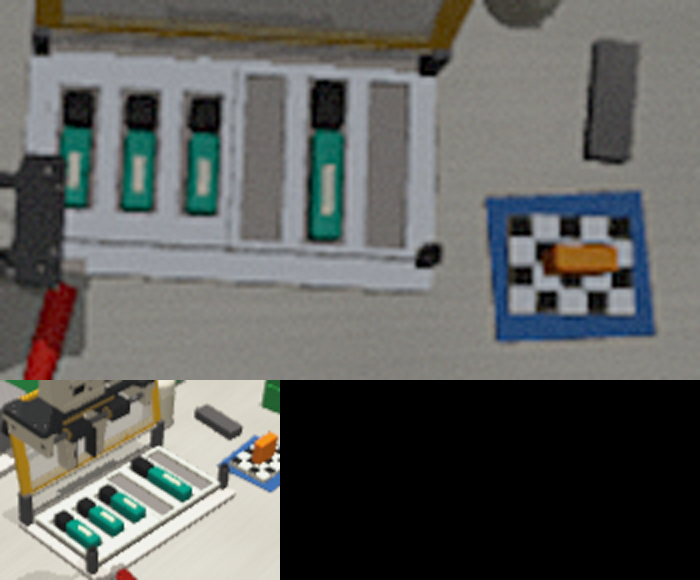

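All four sticks lie flat in separate matching pockets (chk.png: short ones at (77,150), (139,152) and (203,155), long one at (325,160)), and the mat is empty. The target is on its mat and the guard is still open. Next I return to the bar.

```bash

for i in 1 2; do python3 -m creep '[{"grip":0.65,"delta_pos":[0,0,-0.1],"rotation":[0,0,0.09]},{"grip":0.65,"delta_pos":[0,0,-0.2],"rotation":[0,0,0.18]},{"grip":0.65,"delta_pos":[0,0,-0.3],"rotation":[0,0,0.27]},{"grip":0.65,"delta_pos":[0,0,-0.35],"rotation":[0,0,0.36]},{"grip":0.65,"delta_pos":[0,0,-0.35],"rotation":[0,0,0.45]}]' >/dev/null; done
python3 -m creep '[{"grip":0.65,"delta_pos":[0,0,0],"rotation":[0,0,0.09]},{"grip":0.65,"delta_pos":[0,0,0],"rotation":[0,0,0.1]},{"grip":0.65,"delta_pos":[0,0,0],"rotation":[0,0,0.1]}]' >/dev/null
for i in 1 2 3; do python3 -m creep '[{"grip":0.65,"delta_pos":[0.25,-0.27,0],"rotation":[0,0,0]},{"grip":0.65,"delta_pos":[0.5,-0.54,0],"rotation":[0,0,0]},{"grip":0.65,"delta_pos":[0.75,-0.82,0],"rotation":[0,0,0]},{"grip":0.65,"delta_pos":[0.75,-0.82,0],"rotation":[0,0,0]}]'; done
python3 - <<'E'
from h import *
go([.693,-.116,.279],-94.4)
E
```

```text
clock: 51.4
tool_pos: [0.543, 0.0422, 0.3832]
orientation: [179.9, -0.1, -94.4]
force: [0.2, -0.6, -0.0]
opening: 0.0308
gripper_force: 0.0
clock: 51.8
tool_pos: [0.6187, -0.0388, 0.3825]
orientation: [179.8, -0.1, -94.5]
force: [-0.4, -0.2, -0.8]
opening: 0.0308
gripper_force: 0.0
clock: 52.2
tool_pos: [0.6944, -0.1199, 0.3817]
orientation: [179.8, -0.1, -94.5]
force: [0.3, -0.1, -0.7]
opening: 0.0305
gripper_force: 0.0
pos [ 0.6944 -0.1199  0.3817] rpy [179.7872  -0.0508 -94.4644] J6 -10.466033614819649 grip 0.03054884723833117 F [ 0.309  -0.1286 -0.6787]
delta [-0.039   0.0131  1.0275] rot [ 0.0024 -0.0006 -0.0007] final yaw -94.4
```

```bash

python3 -m creep '[{"grip":0.65,"delta_pos":[-0.04,0.01,0.35],"rotation":[0,0,0]},{"grip":0.65,"delta_pos":[-0.04,0.01,0.7],"rotation":[0,0,0]},{"grip":0.65,"delta_pos":[-0.04,0.01,0.9],"rotation":[0,0,0]},{"grip":0.65,"delta_pos":[-0.04,0.01,1.0],"rotation":[0,0,0]},{"grip":0.65,"delta_pos":[-0.04,0.01,1.0],"rotation":[0,0,0]}]'
python3 -m creep '[{"grip":0.8,"delta_pos":[0,0,0.02],"rotation":[0,0,0]},{"grip":0.8,"delta_pos":[0,0,0.02],"rotation":[0,0,0]},{"grip":0.8,"delta_pos":[0,0,0.02],"rotation":[0,0,0]},{"grip":0.8,"delta_pos":[0,0,0.02],"rotation":[0,0,0]}]'
```

```text
clock: 52.7
tool_pos: [0.6915, -0.1129, 0.2835]
orientation: [179.9, -0.0, -94.4]
force: [0.7, 0.4, 0.1]
opening: 0.0306
gripper_force: 0.0
clock: 53.1
tool_pos: [0.6924, -0.1132, 0.2836]
orientation: [-179.9, 0.0, -94.5]
force: [0.8, 0.7, -0.9]
opening: 0.0179
gripper_force: 0.0
```

```bash

python3 -m creep '[{"grip":0.8,"delta_pos":[0,0,0.02],"rotation":[0,0,0]},{"grip":0.8,"delta_pos":[0,0,0.04],"rotation":[0,0,0]},{"grip":0.8,"delta_pos":[0,0,0.04],"rotation":[0,0,0]}]'
python3 -m creep '[{"grip":0.8,"delta_pos":[0,0.083,-0.014],"rotation":[0,0,0]},{"grip":0.8,"delta_pos":[0,0.192,-0.026],"rotation":[0,0,0]},{"grip":0.8,"delta_pos":[0,0.302,-0.033],"rotation":[0,0,0]},{"grip":0.8,"delta_pos":[0,0.412,-0.034],"rotation":[0,0,0]},{"grip":0.8,"delta_pos":[0,0.522,-0.029],"rotation":[0,0,0]}]'
python3 -m creep '[{"grip":0.8,"delta_pos":[0,0.146,0.015],"rotation":[0,0,0]},{"grip":0.8,"delta_pos":[0,0.29,0.041],"rotation":[0,0,0]},{"grip":0.8,"delta_pos":[0,0.432,0.076],"rotation":[0,0,0]},{"grip":0.8,"delta_pos":[0,0.572,0.122],"rotation":[0,0,0]},{"grip":0.8,"delta_pos":[0,0.707,0.177],"rotation":[0,0,0]}]'
python3 -m creep '[{"grip":0.8,"delta_pos":[0,0.132,0.064],"rotation":[0,0,0]},{"grip":0.8,"delta_pos":[0,0.259,0.137],"rotation":[0,0,0]},{"grip":0.8,"delta_pos":[0,0.38,0.219],"rotation":[0,0,0]},{"grip":0.8,"delta_pos":[0,0.468,0.286],"rotation":[0,0,0]},{"grip":0.8,"delta_pos":[0,0.551,0.357],"rotation":[0,0,0]}]'
python3 -m creep '[{"grip":0.8,"delta_pos":[0,0,0],"rotation":[0,0,0]},{"grip":0.8,"delta_pos":[0,0,0],"rotation":[0,0,0]}]'
```

```text
clock: 53.4
tool_pos: [0.6922, -0.1132, 0.2784]
orientation: [180.0, 0.0, -94.5]
force: [0.8, 0.0, -0.3]
opening: 0.0174
gripper_force: 0.3
clock: 53.9
tool_pos: [0.6389, -0.1091, 0.2821]
orientation: [-180.0, 0.0, -94.5]
force: [0.8, -0.6, 0.6]
opening: 0.0176
gripper_force: 0.3
clock: 54.4
tool_pos: [0.568, -0.1036, 0.2639]
orientation: [180.0, 0.0, -94.5]
force: [0.2, -0.1, 0.5]
opening: 0.0175
gripper_force: 0.1
clock: 54.9
tool_pos: [0.5134, -0.0994, 0.2279]
orientation: [180.0, 0.0, -94.5]
force: [-0.4, -0.2, -0.6]
opening: 0.0175
gripper_force: 0.3
clock: 55.1
tool_pos: [0.5137, -0.0994, 0.2282]
orientation: [179.9, -0.0, -94.5]
force: [-6.0, 1.0, 4.2]
opening: 0.0175
gripper_force: 3.3
```

```bash

python3 -m creep '[{"grip":1,"delta_pos":[0,0,0],"rotation":[0,0,0]},{"grip":1,"delta_pos":[0,0,0],"rotation":[0,0,0]},{"grip":1,"delta_pos":[0,0,0],"rotation":[0,0,0]}]'
python3 -m creep '[{"grip":1,"delta_pos":[0,0.053,0.05],"rotation":[0,0,0]},{"grip":1,"delta_pos":[0,0.104,0.103],"rotation":[0,0,0]},{"grip":1,"delta_pos":[0,0.154,0.157],"rotation":[0,0,0]},{"grip":1,"delta_pos":[0,0.201,0.213],"rotation":[0,0,0]}]'
```

```text
clock: 55.4
tool_pos: [0.5134, -0.0995, 0.2286]
orientation: [179.8, -0.0, -94.5]
force: [-11.2, 2.6, 7.0]
opening: 0.0152
gripper_force: 30.0
clock: 55.8
tool_pos: [0.4943, -0.0979, 0.2075]
orientation: [180.0, -0.0, -94.5]
force: [-6.6, 1.3, 5.5]
opening: 0.0149
gripper_force: 30.0
```

```bash

python3 -m creep '[{"grip":1,"delta_pos":[0,0.046,0.058],"rotation":[0,0,0]},{"grip":1,"delta_pos":[0,0.089,0.117],"rotation":[0,0,0]},{"grip":1,"delta_pos":[0,0.13,0.178],"rotation":[0,0,0]},{"grip":1,"delta_pos":[0,0.169,0.239],"rotation":[0,0,0]},{"grip":1,"delta_pos":[0,0.206,0.302],"rotation":[0,0,0]}]'
python3 -m creep '[{"grip":1,"delta_pos":[0,0.035,0.065],"rotation":[0,0,0]},{"grip":1,"delta_pos":[0,0.067,0.131],"rotation":[0,0,0]},{"grip":1,"delta_pos":[0,0.098,0.197],"rotation":[0,0,0]},{"grip":1,"delta_pos":[0,0.126,0.265],"rotation":[0,0,0]},{"grip":1,"delta_pos":[0,0.151,0.334],"rotation":[0,0,0]}]'
python3 - <<'E'
from h import *
go([.446,-.097,.07],-94.4)
E
```

```text
clock: 56.3
tool_pos: [0.4741, -0.0963, 0.1768]
orientation: [180.0, -0.0, -94.5]
force: [-4.3, -0.4, 3.2]
opening: 0.0149
gripper_force: 30.0
clock: 56.8
tool_pos: [0.459, -0.0951, 0.1428]
orientation: [-180.0, -0.0, -94.5]
force: [-1.8, -2.8, 1.1]
opening: 0.0156
gripper_force: 30.0
pos [ 0.459  -0.0951  0.1428] rpy [-179.991    -0.015   -94.4605] J6 -16.930764967255357 grip 0.01559440239100469 F [-1.7706 -2.7789  1.1454]
delta [0.0284 0.1281 0.7279] rot [-0.0001 -0.0002 -0.0007] final yaw -94.4
```

```bash

python3 -m creep '[{"grip":1,"delta_pos":[0,0.024,0.075],"rotation":[0,0,0]},{"grip":1,"delta_pos":[0,0.046,0.15],"rotation":[0,0,0]},{"grip":1,"delta_pos":[0,0.063,0.216],"rotation":[0,0,0]},{"grip":1,"delta_pos":[0,0.077,0.282],"rotation":[0,0,0]},{"grip":1,"delta_pos":[0,0.09,0.355],"rotation":[0,0,0]}]'
python3 -m creep '[{"grip":1,"delta_pos":[0,0.011,0.072],"rotation":[0,0,0]},{"grip":1,"delta_pos":[0,0.017,0.12],"rotation":[0,0,0]},{"grip":1,"delta_pos":[0,0.02,0.17],"rotation":[0,0,0]},{"grip":1,"delta_pos":[0,0.023,0.21],"rotation":[0,0,0]},{"grip":1,"delta_pos":[0,0.025,0.25],"rotation":[0,0,0]}]'
python3 -m creep '[{"grip":1,"delta_pos":[0,0.001,0.02],"rotation":[0,0,0]},{"grip":1,"delta_pos":[0,0.002,0.04],"rotation":[0,0,0]},{"grip":1,"delta_pos":[0,0.002,0.06],"rotation":[0,0,0]},{"grip":1,"delta_pos":[0,0.002,0.07],"rotation":[0,0,0]},{"grip":1,"delta_pos":[0,0.002,0.07],"rotation":[0,0,0]}]'
```

```text
clock: 57.3
tool_pos: [0.4499, -0.0944, 0.1073]
orientation: [180.0, -0.0, -94.5]
force: [-2.5, -4.0, 0.8]
opening: 0.0149
gripper_force: 30.0
clock: 57.8
tool_pos: [0.447, -0.0941, 0.0823]
orientation: [179.9, -0.0, -94.5]
force: [-4.6, -3.2, 0.6]
opening: 0.0153
gripper_force: 30.0
clock: 58.3
tool_pos: [0.4467, -0.0941, 0.0754]
orientation: [179.9, -0.0, -94.5]
force: [-4.6, -2.7, -0.1]
opening: 0.015
gripper_force: 30.0
```

Still no upward reaction from the posts, so I keep lowering slowly until it shows.

```bash

for i in 1 2 3; do python3 -m creep '[{"grip":1,"delta_pos":[0,0,0.01],"rotation":[0,0,0]},{"grip":1,"delta_pos":[0,0,0.02],"rotation":[0,0,0]},{"grip":1,"delta_pos":[0,0,0.02],"rotation":[0,0,0]}]' | grep -E "tool_pos|^force"; done
```

```text
tool_pos: [0.4466, -0.0941, 0.0734]
force: [-4.8, -3.8, -0.4]
tool_pos: [0.4467, -0.0941, 0.0714]
force: [-5.0, -1.9, -0.9]
tool_pos: [0.4466, -0.0941, 0.0694]
force: [-4.2, -2.6, -0.2]
```

```bash

for i in 1 2; do python3 -m creep '[{"grip":1,"delta_pos":[0,0,0.01],"rotation":[0,0,0]},{"grip":1,"delta_pos":[0,0,0.02],"rotation":[0,0,0]},{"grip":1,"delta_pos":[0,0,0.02],"rotation":[0,0,0]}]' | grep -E "tool_pos|^force"; done
python3 - <<'E'
from h import *
d=snap('side');t=snap('top');s=snap('wrist')
# front frame edge (yellow), seen by wrist -> triangulate not possible; print yellow extents
for n,im in(('side',d),('top',t)):
    for b in blobs(im,'yellow',(265,130,412,225),20): print(n,cv2.boundingRect(b),cv2.minAreaRect(b))
E
```

```text
tool_pos: [0.4466, -0.0941, 0.0686]
force: [-9.6, -0.2, 16.3]
tool_pos: [0.4467, -0.0942, 0.0681]
force: [-17.5, 1.0, 38.3]
side (274, 161, 61, 53) ((308.4124755859375, 190.45550537109375), (39.00300598144531, 59.53950119018555), 60.64224624633789)
side (363, 165, 12, 13) ((366.49993896484375, 172.0), (11.371355056762695, 10.53930377960205), 33.6900634765625)
top (301, 148, 106, 57) ((354.0704040527344, 175.7504425048828), (104.87594604492188, 51.91767120361328), 3.224522590637207)
```

The guard is down on its posts: upward reaction, and the frame rectangle matches its first closed outline. I relieve the force, release and retreat.

```bash

python3 -m creep '[{"grip":1,"delta_pos":[0,0,-0.01],"rotation":[0,0,0]},{"grip":1,"delta_pos":[0,0,-0.02],"rotation":[0,0,0]},{"grip":1,"delta_pos":[0,0,-0.02],"rotation":[0,0,0]}]' | grep -E "tool_pos|^force"
python3 -m creep '[{"grip":0.7,"delta_pos":[0,0,0],"rotation":[0,0,0]},{"grip":0.7,"delta_pos":[0,0,0],"rotation":[0,0,0]},{"grip":0.7,"delta_pos":[0,0,0],"rotation":[0,0,0]},{"grip":0.7,"delta_pos":[0,0,0],"rotation":[0,0,0]}]' | grep -E "tool_pos|^force|opening"
python3 -m creep '[{"grip":0.7,"delta_pos":[0,0,-0.1],"rotation":[0,0,0]},{"grip":0.7,"delta_pos":[0,0,-0.25],"rotation":[0,0,0]},{"grip":0.7,"delta_pos":[0,0,-0.5],"rotation":[0,0,0]},{"grip":0.7,"delta_pos":[0,0,-0.9],"rotation":[0,0,0]}]' | grep -E "tool_pos|^force"
for i in 1 2; do python3 -m creep '[{"grip":0.7,"delta_pos":[0.3,0,-0.4],"rotation":[0,0,0]},{"grip":0.7,"delta_pos":[0.6,0,-0.8],"rotation":[0,0,0]},{"grip":0.7,"delta_pos":[0.9,0,-0.8],"rotation":[0,0,0]}]' >/dev/null; done
python3 - <<'E'
from h import *
t=snap('top');d=snap('side')
for n,im in(('side',d),('top',t)):
    for b in blobs(im,'yellow',(265,130,412,225),20): print(n,cv2.boundingRect(b),cv2.minAreaRect(b))
print('teal under guard',[np.round(cv2.minAreaRect(b)[0]) for b in blobs(t,'teal',(295,140,412,215),20)])
print('blue',[cv2.minAreaRect(b) for b in blobs(t,'blue',(400,170,470,235),20)],'or',[cv2.minAreaRect(b)[0] for b in blobs(t,'orange',(410,170,470,235),20)])
print(ctrl.get_obs()['force'],ctrl.get_obs()['clock'])
E
```

```text
tool_pos: [0.4466, -0.0942, 0.0683]
force: [-9.1, -1.0, 11.4]
tool_pos: [0.448, -0.0938, 0.068]
force: [0.5, 1.1, -0.3]
opening: 0.0262
tool_pos: [0.4461, -0.0942, 0.1579]
force: [0.2, 1.0, -0.1]
side (274, 152, 99, 63) ((323.185302734375, 180.2911834716797), (39.95887756347656, 93.41633605957031), 57.528804779052734)
top (301, 148, 40, 53) ((320.0914001464844, 173.9465789794922), (36.9361572265625, 52.14516067504883), 3.3664603233337402)
teal under guard []
blue [((420.9676208496094, 210.0793914794922), (28.37770652770996, 6.059024333953857), 85.60128784179688)] or []
[-1.0188  0.2697 -1.4902] 61.75
```

```bash
python3 -m creep '[{"grip":0.7,"delta_pos":[0,0,0],"rotation":[0,0,0]},{"grip":0.7,"delta_pos":[0,0,0],"rotation":[0,0,0]},{"grip":0.7,"delta_pos":[0,0,0],"rotation":[0,0,0]}]' | tail -3; python3 -c "
from plant import ctrl
print(ctrl.close_job())"
```

```text
force: [0.5, 0.3, -0.1]
opening: 0.0263
gripper_force: 0.0
the job is handed in; nothing more can be done
None
```

The job is handed in, with no verdict returned: the target stands on its blue mat, the one long and three short injectors found on the intake mat lie in their own matching pockets, and the guard was lowered slowly onto its stop posts at about 62 s of the 210 s.

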